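# Put the hardness reference set back in its own nests

## Robot

A 6-joint arm with a two-finger parallel gripper is mounted at the origin on a cart in front of the work surface, level with it; the furniture and walls round the work are solid. World frame = base frame: x ahead of the robot, y to its left, z up, the work surface at z = 0. Lengths are in m, angles in rad, forces in N, time in s.
With the tool pointing down it reaches from about 0.375 to 0.9 m from the base axis. Payload 3.1 kg.
Tool frame: the origin (TCP) lies between the finger pads; the fingertips stand 14 mm ahead of it and the grasp point (between the pads) lies 5 mm behind it; z points along the fingers, y is the direction in which the jaws open and shut (so a half turn about z gives the same grasp; the last joint's range is limited). The gripper opens to 85 mm and grips with 20 to 120 N. Pads are 22 mm wide; open, the fingers measure 114 mm over their backs; the gripper's body (76 mm by 85 mm) begins 54 mm behind the grasp point. The pads swing forward as they close: fully open they stand 13 mm farther back than shut.
Start: joints at [1.123, 0.527, 1.433, -0, 1.181, -0.178], TCP at [0.166, 0.603, 0.245] pointing down, gripper open.
Joint ranges: [-3.08, 3.08], [-0.75, 2.2], [0.22, 2.44], [-1.43, 4.57], [0, 2.65], [-2.85, 2.85]. Speed limits (rad/s): [2.79, 2.79, 3.14, 3.14, 3.14, 3.14].

## Interface

Orientations are given as a 3x3 rotation matrix whose columns are the frame's x, y, z axes.
In Python, from cell import r gives the robot as it stands. The module is installed in compiled form; this text tells all that it offers.
- The arm moves only by the tool play_rows, never from a script. Its argument "plan" is a list of rows, each a list of 4 numbers: the shift along the tool's x, y, z in mm, then the turn about the tool's z in degrees. A call has 1 to 12 rows; each row shifts and turns the commanded pose from where the row before left it, along the tool's axes as they then stand; what a row does not reach is not made up. A row lasts 1/10 s, in which the tool goes at most 50 mm and 8.59 degrees, less where a joint would pass 70% of its speed; a pose out of reach is approached as far as the arm can. A call is refused whole if a number of a shift passes 50 or a number of a turn 8.59, either way. A call with a gripper value outside its range is refused whole. "claw" is the opening, from 0 (shut) to 1 (fully open), set as the call begins (left out, the last holds). The fingers move at their own pace and stop on an object; "squeeze" is the grip in N (left out, the last holds). Time passes only in rows, so rows that do not move let the fingers close. It gives the time, the measured TCP pose, the force and the opening at its end, in the units of the state.
- r.read_state(): the state, without advancing time (a new reading comes with each control period).
- r.capture(name): name is "side" or "top"; returns a dict with "img" (400x640x3 uint8, red, green, blue), "camera_matrix" (3x3 intrinsics, pixels), "xyz" and "orientation" of the camera in the world. Camera axes: x right, y down, z forward; pixel columns grow to the right and rows downward; lengths in m; the calibration is good to about 2 mm. A picture is of the moment at which its call begins. There is no depth.
- r.finish_job(): hands the job in, once; it reports no verdict.
Trained networks look in the newest picture that a camera, given by its name, has taken for a name from the list of things; names that differ only in an ending like _2 or _b are one class to them, and where a whole thing is asked for, a point or a joint stands for the part that bears it (a point fixed in the world has none). Each returns a list of dicts, best first, with "conf" (0 to 1); they miss things now and then, are a little off and sometimes report something else, mostly with a low value. They report only what shows in the picture. A call takes as long as a camera call.
- r.spot_in(camera, query): "bbox" ([left, top, right, bottom] in pixels, round what is visible of it).
- r.silhouettes(camera, query): "mask" (400x640 bool, what is visible of it) and "bbox" ([left, top, right, bottom] in pixels, round what is visible of it).
The state is a dict: "time_s": time; "joint_pos": joint angles; "joint_velocities": joint speeds; "joint_torque": joint torques, N m; "tcp_pos": TCP position; "tool_rot": TCP orientation; "ft_force": force on the tool from outside, world axes, zero at the start; "wrist_torque": the same for the moment, N m; "gripper_width": opening from 0.0 (shut) to 1.0 (fully open).
Only numpy, scipy, OpenCV 4.12 (cv2) and the standard library are available. Lean on these libraries where they do the work, as an engineer would, in place of code of your own. Each camera call takes 0.05 s, during which the arm holds its last target.

## Task

The hardness-tester reference set was put away in a hurry and every piece is in the wrong nest of the wooden tray: put the loupe, the two steel reference blocks and the mounted specimen each into the round nest made for its size, lying flat on the nest's floor and the same way up as now. The near half of the mouse mat to the right of the tray is free for setting a piece down on the way; leave the mouse and the oil bottle where they are.

Things in the scene. Friction and masses are not known exactly. Their poses are not given: they have to be found in the camera images.
- block_large_mid (a point): large steel reference block: plain grey disc, diameter 64 mm, 12.5 mm thick, 0.31 kg; point at its centre, half-way up; z axis up through its polished face. At the start it lies on top of the insert of the small nest, covering the hole, with the loupe standing on it
- block_medium_mid (a point): smaller steel reference block: plain grey disc, diameter 50 mm, 14.5 mm thick, 0.22 kg; point at its centre, half-way up; z axis up. At the start it lies loosely in the large nest
- puck_mid (a point): mounted specimen: brown resin cylinder with a bright metal spot on top, diameter 30 mm, 19 mm high, 0.03 kg; point at its centre, half-way up; z axis up. At the start it stands loosely in the nest of the smaller steel block
- loupe_mid (a point): stand loupe: black round magnifier, wider at the top, with a see-through middle, diameter 40 mm, 34 mm high, 0.06 kg; point at its centre, half-way up; z axis up. At the start it stands on the large block
- nest_large: square beech insert 90 x 90 x 12 mm fixed in the dark wooden tray, with a round flat-bottomed nest 76 mm wide and 4 mm deep for the large block. Origin: on the nest's axis, at the insert's underside (3 mm above the bench); the nest's grey felt floor is 8 mm, the insert's top 12 mm above the origin. x and y axes along the tray's sides
- nest_medium: the same insert with a nest 62 mm wide, for the smaller steel block; origin, heights and axes as for the large nest. The four inserts lie two by two, 90.5 mm apart, all turned alike, in any order; round them runs the tray's rim, 198 x 198 mm outside, 8 mm wide, its top 1 mm below the tops of the inserts
- nest_loupe: the same insert with a nest 52 mm wide, for the loupe; origin, heights and axes as for the large nest. Empty at the start
- nest_small: the same insert with a nest 42 mm wide, for the mounted specimen; origin, heights and axes as for the large nest. Hidden under the large block at the start
- mouse_mid (a point): bystander: black computer mouse 113 x 60 x 37 mm, on the far part of the grey mouse mat (220 x 180 mm, 2 mm thick, lying right of the tray); point at its middle, 20 mm above the bench. The near part of the mat, x 0.43 to 0.51, y -0.36 to -0.27, is clear at every start
- oil_bottle_mid (a point): bystander: small cream oil bottle with a red spout, diameter 39 mm, 135 mm high, standing behind the tray; point on its axis 60 mm above the bench. Tall fixed furniture to keep clear of: the hardness tester left of the tray (x over 0.43, y 0.11 to 0.40) and the computer tower right of the mouse mat (x over 0.36, y below -0.44)

How it is judged:
At the end, for the whole second after the job is handed in: Each piece rests flat and right way up on the floor of its own nest (centre within 10 mm of the nest's axis, less than 2.5 mm above its seated height, tilt under 0.09 rad), at rest; mouse and oil bottle are still within 30 mm of where they stood (horizontal distance between block_large_mid and nest_large below 0.01 m and z of block_large_mid in the frame of nest_large below 0.01675 m and angle between each of block_large_mid, block_medium_mid, puck_mid, loupe_mid's own z axis and vertical below 0.09 rad and linear speed of each of block_large, block_medium, puck, loupe below 0.01 m/s and horizontal distance between block_medium_mid and nest_medium below 0.01 m and z of block_medium_mid in the frame of nest_medium below 0.01775 m and horizontal distance between puck_mid and nest_small below 0.01 m and z of puck_mid in the frame of nest_small below 0.02 m and horizontal distance between loupe_mid and nest_loupe below 0.01 m and z of loupe_mid in the frame of nest_loupe below 0.0275 m and distance of each of mouse_mid, oil_bottle_mid from where it was at the start of the episode below 0.03 m); the robot touches nothing.
It fails at once if the mouse was shifted more than 30 mm (distance of mouse_mid from where it was at the start of the episode above 0.03 m).
It fails at once if the oil bottle was shifted more than 30 mm (distance of oil_bottle_mid from where it was at the start of the episode above 0.03 m).
It also fails if it takes over 99 s, if anything falls off the work surface, if the arm or the gripper's body presses on something with over 40 N, if the wrist force passes 120 N, or if a joint passes its speed limit or range.

## Working session

There is one attempt and no reset: what is moved stays moved. The work goes in short steps, Python scripts to look and compute and a tool call to move; the robot and the scene stay as the last step left them, time stands still between calls to the robot, and variables do not carry over. Pictures are saved under pics/ and viewed, and the job is handed in when it is done.

Besides the shell and the picture viewer there is one more tool, called after "Request:" as name([rows], argument=value, ...), one row to a line, values as JSON. play_rows: Moves the arm, as the interface text tells. Its arguments: {"type":"object","properties":{"plan":{"type":"array","items":{"type":"array","items":{"type":"number"}}},"claw":{"type":"number"},"squeeze":{"type":"number"}},"required":["plan"]}

```bash
mkdir -p pics; cat > h.py <<'E'
import numpy as np, cv2, json
from cell import r
def cap(n,fn=None):
    c=r.capture(n)
    if fn: cv2.imwrite('pics/'+fn,cv2.cvtColor(np.asarray(c['img']),cv2.COLOR_RGB2BGR))
    return c
def ray(c,u,v,z):
    K=np.array(c['camera_matrix']);R=np.array(c['orientation']);p=np.array(c['xyz'])
    d=R@np.linalg.solve(K,[u,v,1.]);return p+d*(z-p[2])/d[2]
def proj(c,P):
    K=np.array(c['camera_matrix']);R=np.array(c['orientation']);p=np.array(c['xyz'])
    q=K@(R.T@(np.asarray(P)-p));return q[:2]/q[2]
E
python3 - <<'E'
from h import *
for n in ('top','side'):
    c=cap(n,n+'0.png'); print(n,c['camera_matrix'],c['xyz'],c['orientation'])
print(r.read_state())
for q in ['block_large_mid','block_medium_mid','puck_mid','loupe_mid','nest_large','nest_medium','nest_loupe','nest_small','mouse_mid','oil_bottle_mid']:
  for n in ('top','side'):
    print(q,n,[(np.round(d['bbox'],1).tolist(),round(d['conf'],2)) for d in r.spot_in(n,q)][:4])
E
```

```text
top [[512.0305212    0.         323.6163357 ]
 [  0.         512.0305212  197.05947627]
 [  0.           0.           1.        ]] [ 0.57424158 -0.1449338   1.07921023] [[-2.00627760e-03 -9.96464271e-01  8.39936448e-02]
 [-9.99636964e-01 -2.58323730e-04 -2.69420337e-02]
 [ 2.68684716e-02 -8.40172052e-02 -9.96102000e-01]]
side [[423.08420307   0.         314.75716197]
 [  0.         423.08420307 203.53947705]
 [  0.           0.           1.        ]] [0.31806697 0.37952283 0.64055546] [[-0.83038788 -0.38750967  0.40036512]
 [-0.5568138   0.5508788  -0.62168395]
 [ 0.02035589 -0.73916764 -0.67321381]]
{'time_s': 0.1, 'joint_pos': array([ 1.12348334e+00,  5.28413676e-01,  1.43375758e+00, -3.21634099e-06,
        1.18138970e+00, -1.78501159e-01]), 'joint_velocities': array([-0.00029217, -0.0012557 , -0.00233465,  0.00021902,  0.00228083,
       -0.00136756]), 'joint_torque': array([-4.50025445e-04, -4.43302274e+01, -1.78585106e+01, -2.34691161e-04,
        3.86982385e-03,  7.97162528e-06]), 'tcp_pos': array([0.16569836, 0.60200724, 0.24441185]), 'tool_rot': array([[-9.64087318e-01,  2.6
[... 837 characters left out ...]
4.2, 250.3], 0.81)]
nest_large side [([248.7, 261.9, 308.0, 314.3], 0.8)]
nest_medium top [([216.8, 237.2, 266.0, 290.3], 0.7)]
nest_medium side [([294.8, 276.2, 360.5, 330.5], 0.88)]
nest_loupe top [([253.9, 225.4, 307.9, 278.5], 0.81)]
nest_loupe side [([309.1, 241.9, 366.7, 290.2], 0.94)]
nest_small top [([240.8, 179.6, 293.1, 234.1], 0.55), ([257.7, 223.5, 310.8, 277.1], 0.24)]
nest_small side [([266.1, 234.7, 320.9, 274.9], 0.78), ([280.4, 238.0, 309.0, 262.4], 0.51)]
mouse_mid top [([393.0, 197.0, 427.3, 259.6], 0.65)]
mouse_mid side [([359.3, 169.4, 405.5, 195.8], 0.81)]
oil_bottle_mid top [([207.3, 121.5, 230.6, 147.7], 0.9)]
oil_bottle_mid side [([187.6, 225.1, 217.6, 263.6], 0.67)]
```

```bash
python3 - <<'E'
import cv2
a=cv2.imread('pics/top0.png')[100:330,170:470];cv2.imwrite('pics/t0c.png',cv2.resize(a,(780,598),interpolation=cv2.INTER_CUBIC))
a=cv2.imread('pics/side0.png')[150:350,170:440];cv2.imwrite('pics/s0c.png',cv2.resize(a,(800,593),interpolation=cv2.INTER_CUBIC))
E
```

```text
(no output)
```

View pics/t0c.png

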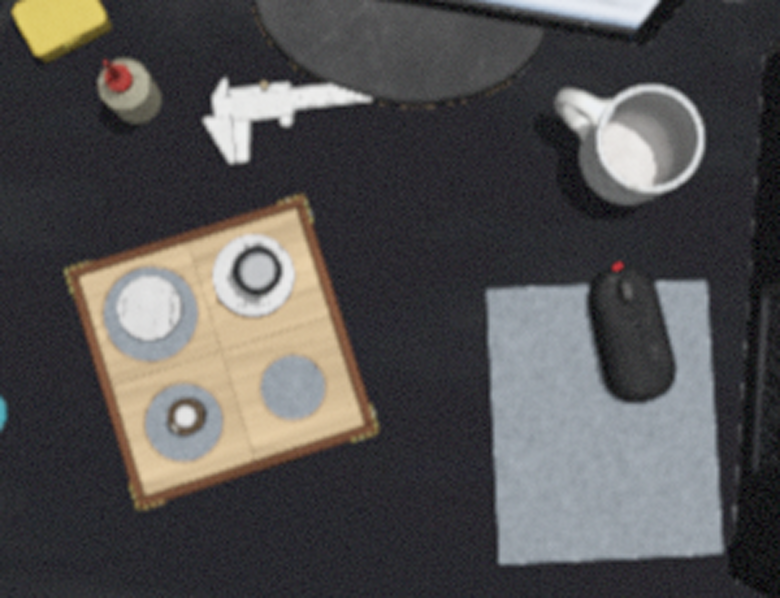

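View pics/s0c.png

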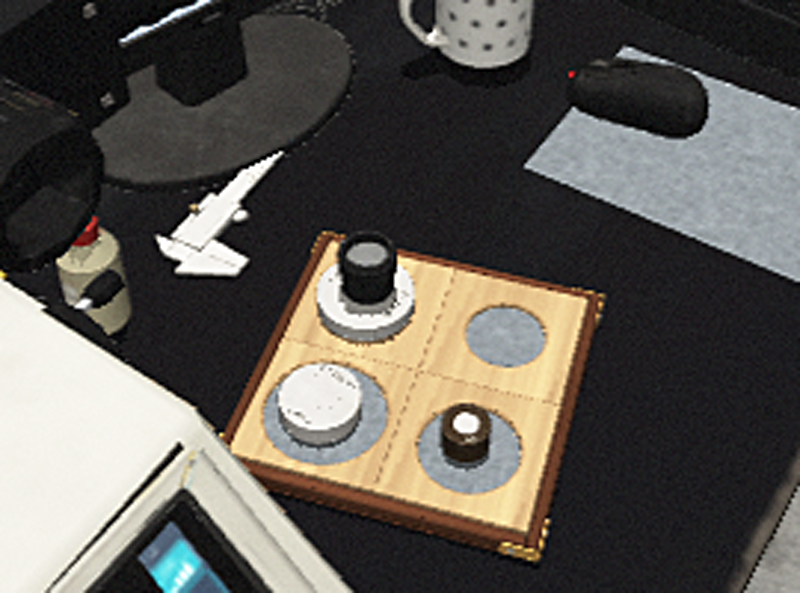

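View pics/top0.png

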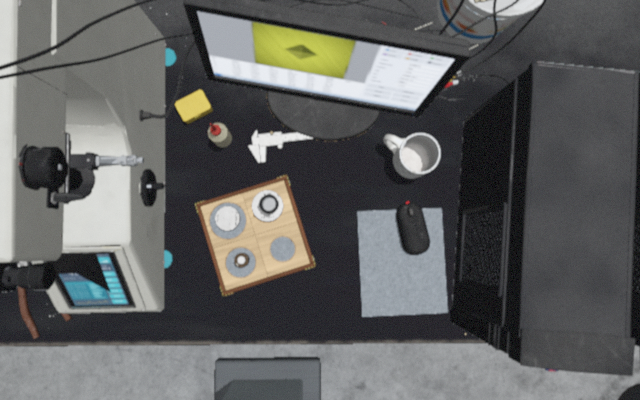

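```bash
cat > loc.py <<'E'
from h import *
from scipy.optimize import least_squares
def wood(c):
    hsv=cv2.cvtColor(np.asarray(c['img']),cv2.COLOR_RGB2HSV)
    m=((hsv[...,0]<25)&(hsv[...,1]>70)&(hsv[...,2]>120)).astype(np.uint8)
    m=cv2.morphologyEx(m,cv2.MORPH_CLOSE,np.ones((3,3)))
    n,l,s,_=cv2.connectedComponentsWithStats(m)
    # biggest component within region
    i=1+np.argmax(s[1:,4]); return (l==i)
def tray(c):
    m=wood(c); ys,xs=np.nonzero(m)
    P=np.array([ray(c,u,v,.015)[:2] for u,v in zip(xs,ys)])*1000
    (cx,cy),(w,h),a=cv2.minAreaRect(P.astype(np.float32)); return np.array([cx,cy]),(w,h),a
E
python3 - <<'E'
from loc import *
for n in ('top','side'):
    c=cap(n); print(n,tray(c))
    for q,zt,zb,D in [('block_large_mid',.0275,.015,64),('block_medium_mid',.0255,.011,50),('puck_mid',.030,.011,30),('loupe_mid',.0615,.0275,40)]:
        ds=r.silhouettes(n,q)
        for d in ds[:1]:
            ys,xs=np.nonzero(d['mask'])
            # convex-hull pixels: fit projected cylinder centre by matching hull extents (bbox of render)
            m=cv2.convexHull(np.c_[xs,ys].astype(np.int32)); M=np.zeros((400,640),np.uint8); cv2.fillConvexPoly(M,m,1)
            mo=cv2.moments(M,True); uc=np.array([mo['m10'],mo['m01']])/mo['m00']
            def cen(p):
                th=np.linspace(0,2*np.pi,60,endpoint=False)
                pts=[proj(c,[p[0]+D/2e3*np.cos(t),p[1]+D/2e3*np.sin(t),z]) for z in (zt,zb) for t in th]
                h=cv2.convexHull(np.array(pts,np.float32)); k=cv2.moments(h); return np.array([k['m10'],k['m01']])/k['m00'],k['m00']
            p0=ray(c,*uc,(zt+zb)/2)[:2]
            s=least_squares(lambda p:cen(p)[0]-uc,p0)
            print(n,q,round(d['conf'],2),np.round(s.x*1000,1),'area',M.sum(),cen(s.x)[1])
    # felt nests via detector
E
```

```text
top (array([586.3682251 , -31.42855835]), (199.08631896972656, 199.14682006835938), 17.903779983520508)
top block_large_mid 0.7 [644.9 -57. ] area 782 774.2381013907725
top block_medium_mid 0.74 [620.   24.4] area 465 491.4727898915298
top puck_mid 0.44 [535.1  -6.3] area 215 189.21761972270906
top loupe_mid 0.87 [647.2 -61.7] area 312 343.7670994841028
side (array([584.60583496, -27.3165741 ]), (200.32034301757812, 203.9259033203125), 17.628339767456055)
side block_large_mid 0.97 [644.5 -55.2] area 745 793.6826117008459
side block_medium_mid 0.64 [621.5  24.4] area 642 632.7281757704914
side puck_mid 0.77 [536.3  -6.1] area 304 299.27225524000823
side loupe_mid 0.7 [648.1 -62.4] area 431 508.0310070349369
```

```bash
python3 - <<'E'
from loc import *
for n in ('top','side'):
    c=cap(n); hsv=cv2.cvtColor(np.asarray(c['img']),cv2.COLOR_RGB2HSV)
    for nm,p in [('loupe',(.5568,-.0879)),('large',(.6152,.0259)),('medium',(.5291,-.0018))]:
        R={'loupe':26,'large':38,'medium':31}[nm]
        m=np.zeros((400,640),bool);q=[]
        for v in range(150,340):
            for u in range(180,400):
                P=ray(c,u,v,.013)[:2]
                if np.linalg.norm(P-p)<(R+5)/1e3 and not((hsv[v,u,0]<25)&(hsv[v,u,1]>55)&(hsv[v,u,2]>120)): q.append(P*1000)
        q=np.array(q,np.float32); e=cv2.minEnclosingCircle(q); print(n,nm,np.round(e[0],1),round(e[1],1),np.round(q.mean(0),1))
E
```

```text
top loupe [557.2 -88. ] 26.4 [557.1 -87.8]
top large [615.8  25.3] 38.4 [615.8  25.5]
top medium [529.8  -2. ] 31.3 [529.8  -2. ]
side loupe [558.  -87.7] 25.6 [557.5 -87.5]
side large [617.2  28.3] 39.9 [615.8  26.8]
side medium [531.   -2.7] 31.5 [530.   -1.6]
```

Request:
play_rows([
  [-24, -35, 0, 0],
  [-24, -35, 0, 0],
  [-24, -35, 0, 0],
  [-24, -35, 0, 0],
  [-24, -35, 0, 0],
  [-24, -35, 0, 0],
  [-25, -28, 0, 0],
  [-25, -28, 0, 0],
  [-25, -28, 0, 0],
  [-25, -28, 0, 0],
  [-25, -28, 0, 0],
  [-25, -28, 0, 0],
], claw=1)

```text
time_s: 2.9
tcp_pos: [0.3497, 0.1586, 0.2457]
tool_rot: [[-0.964, 0.266, 0.001], [0.266, 0.964, 0.0], [-0.001, 0.001, -1.0]]
ft_force: [0.3, 0.4, 0.1]
gripper_width: 0.995
```

```bash
cat > d.py <<'E'
import sys
from h import *
# usage: d.py x y z(mm) jaw_deg
s=r.read_state();R=np.array(s['tool_rot']);p=np.array(s['tcp_pos'])*1000
jaw=np.degrees(np.arctan2(R[1,1],R[0,1]))
print('t',round(s['time_s'],2),'tcp',p.round(1),'jaw',round(jaw,1),'F',np.round(s['ft_force'],1),'w',round(s['gripper_width'],3),'q6',round(s['joint_pos'][5],2))
a=sys.argv[1:]
while len(a)>=4:
    t=np.array(list(map(float,a[:3])));j=float(a[3]);a=a[4:]
    turn=-((j-jaw+90)%180-90)
    th=np.radians(jaw) # ideal down-tool at current jaw
    y=np.array([np.cos(th),np.sin(th),0]);z=np.array([0,0,-1.]);x=np.cross(y,z)
    d=t-p;print('-> tool d (axes before turn)',[round(float(d@k),1) for k in (x,y,z)],'turn',round(turn,1),'dist',round(float(np.linalg.norm(d)),1))
    th2=np.radians(j);y=np.array([np.cos(th2),np.sin(th2),0]) 
    if np.cos(th2-np.radians(jaw))<0: y=-y
    x=np.cross(y,z);print('   (axes after turn)',[round(float(d@k),1) for k in (x,y,z)])
    p=t;jaw=np.degrees(np.arctan2(y[1],y[0]))
E
python3 d.py 647.6 -62 200 107.8
```

```text
t 2.9 tcp [349.7 158.6 245.7] jaw 74.6 F [0.3 0.4 0.1] w 0.995 q6 -1.17
-> tool d (axes before turn) [-345.8, -133.6, 45.7] turn -33.2 dist 373.5
   (axes after turn) [-216.2, -301.1, 45.7]
```

```bash
python3 d.py 400 20 240 74.6  500 -40 200 17.8 647.6 -62 150 17.8
```

```text
t 2.9 tcp [349.7 158.6 245.7] jaw 74.6 F [0.3 0.4 0.1] w 0.995 q6 -1.17
-> tool d (axes before turn) [-85.3, -120.3, 5.7] turn -0.0 dist 147.6
   (axes after turn) [-85.3, -120.3, 5.7]
-> tool d (axes before turn) [-112.3, -31.3, 40.0] turn 56.8 dist 123.3
   (axes after turn) [-87.7, 76.9, 40.0]
-> tool d (axes before turn) [-66.1, 133.8, 50.0] turn -0.0 dist 157.4
   (axes after turn) [-66.1, 133.8, 50.0]
```

Request:
play_rows([
  [-21, -30, 1, 0],
  [-21, -30, 1, 0],
  [-21, -30, 1, 0],
  [-21, -30, 1, 0],
  [-16, -4, 6, 8.1],
  [-16, -4, 6, 8.1],
  [-16, -4, 6, 8.1],
  [-16, 0, 6, 8.1],
  [-16, 0, 6, 8.1],
  [-16, 0, 6, 8.1],
  [-16, 0, 6, 8.1],
])

```text
time_s: 4.0
tcp_pos: [0.4769, -0.0582, 0.1992]
tool_rot: [[-0.302, 0.953, 0.001], [0.953, 0.302, -0.0], [-0.0, 0.001, -1.0]]
ft_force: [0.0, -0.3, -0.1]
gripper_width: 0.999
```

```bash
python3 d.py 647.6 -62 120 17.8; python3 - <<'E'
from h import *
c=cap('side','s1.png')
a=cv2.imread('pics/s1.png')[100:400,100:500];cv2.imwrite('pics/s1c.png',cv2.resize(a,(800,600)))
E
```

```text
t 4.0 tcp [476.9 -58.2 199.2] jaw 17.6 F [ 0.  -0.3 -0.1] w 0.999 q6 -0.66
-> tool d (axes before turn) [-55.2, 161.5, 79.2] turn -0.2 dist 188.2
   (axes after turn) [-55.8, 161.3, 79.2]
```

View pics/s1c.png

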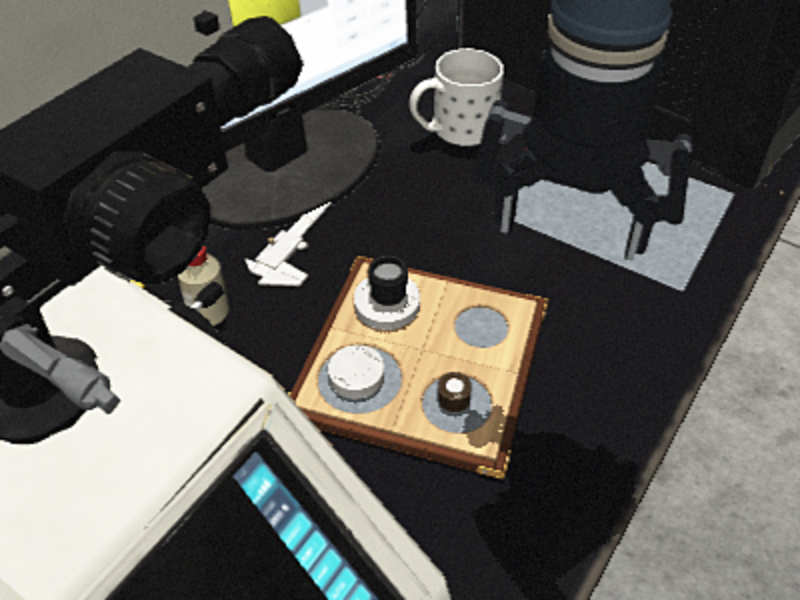

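Request:
play_rows([
  [-14, 40, 10, 0],
  [-14, 40, 10, 0],
  [-14, 40, 20, 0],
  [-13, 41, 39, 0],
  [0, 0, 0, 0],
  [0, 0, 0, 0],
])

```text
time_s: 4.65
tcp_pos: [0.6391, -0.0597, 0.1236]
tool_rot: [[-0.309, 0.951, -0.005], [0.951, 0.309, 0.001], [0.003, -0.004, -1.0]]
ft_force: [0.0, -0.0, -0.2]
gripper_width: 1.004
```

```bash
python3 d.py 647.6 -62 44 17.8; python3 - <<'E'
from h import *
c=cap('side','s2.png');cap('top','t2.png')
a=cv2.imread('pics/s2.png')[130:330,180:440];a=cv2.resize(a,(780,600));cv2.imwrite('pics/s2c.png',a)
E
```

```text
t 4.65 tcp [639.1 -59.7 123.6] jaw 18.0 F [ 0.  -0.  -0.2] w 1.004 q6 -0.58
-> tool d (axes before turn) [-4.8, 7.4, 79.6] turn 0.2 dist 80.1
   (axes after turn) [-4.7, 7.4, 79.6]
```

View pics/s2c.png

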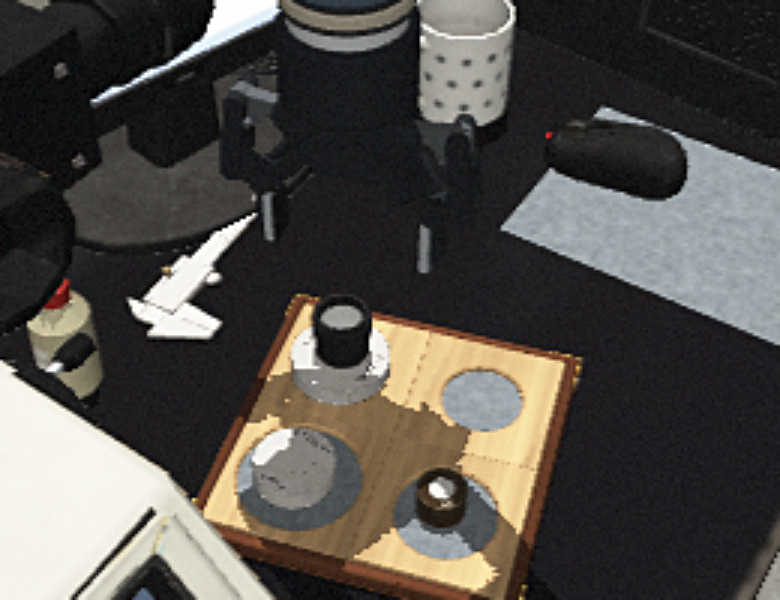

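Request:
play_rows([
  [-2, 3, 20, 0],
  [-2, 3, 20, 0],
  [-1, 1, 20, 0],
  [0, 0, 14, 0],
  [0, 0, 4, 0],
  [0, 0, 1.6, 0],
  [0, 0, 0, 0],
  [0, 0, 0, 0],
])

```text
time_s: 5.55
tcp_pos: [0.6491, -0.0633, 0.0473]
tool_rot: [[-0.307, 0.952, 0.002], [0.952, 0.307, -0.001], [-0.001, 0.002, -1.0]]
ft_force: [-0.1, 0.1, 0.4]
gripper_width: 0.999
```

```bash
python3 d.py 647.6 -62 44 17.8; python3 - <<'E'
from h import *
c=cap('side','s3.png')
a=cv2.imread('pics/s3.png')[170:310,200:380];a=cv2.resize(a,(771,600));cv2.imwrite('pics/s3c.png',a)
E
```

```text
t 5.55 tcp [649.1 -63.3  47.3] jaw 17.9 F [-0.1  0.1  0.4] w 0.999 q6 -0.58
-> tool d (axes before turn) [1.6, -1.0, 3.3] turn 0.1 dist 3.8
   (axes after turn) [1.6, -1.0, 3.3]
```

View pics/s3c.png

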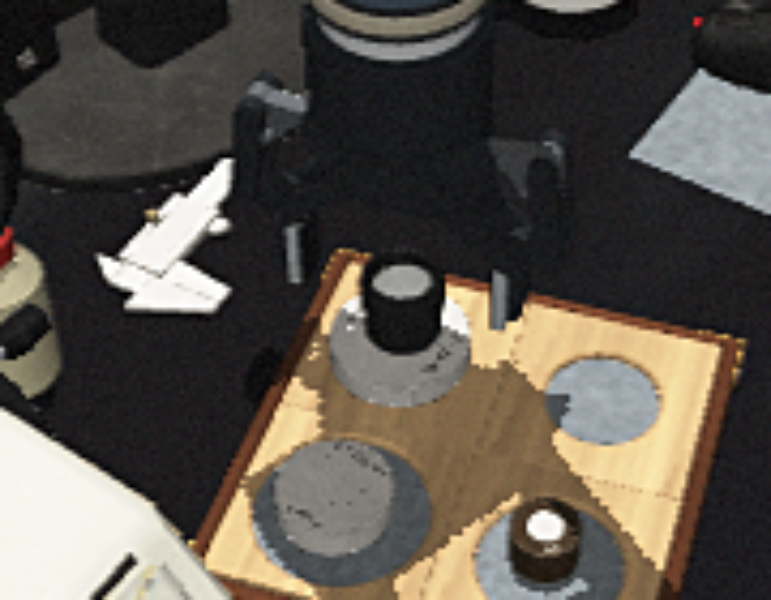

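Request:
play_rows([
  [1, -1, 3, 0],
  [0, 0, 0, 0],
  [0, 0, 0, 0],
  [0, 0, 0, 0],
  [0, 0, 0, 0],
  [0, 0, 0, 0],
  [0, 0, 0, 0],
  [0, 0, 0, 0],
  [0, 0, 0, 0],
], claw=0, squeeze=30)

```text
time_s: 6.5
tcp_pos: [0.6472, -0.0624, 0.0432]
tool_rot: [[-0.307, 0.952, -0.0], [0.952, 0.307, 0.0], [0.0, -0.0, -1.0]]
ft_force: [-0.4, -0.1, 1.9]
gripper_width: 0.439
```

```bash
python3 d.py 557.3 -87.8 90 17.8; python3 - <<'E'
from h import *
c=cap('side','s4.png')
a=cv2.imread('pics/s4.png')[170:310,200:380];a=cv2.resize(a,(771,600));cv2.imwrite('pics/s4c.png',a)
E
```

```text
t 6.5 tcp [647.2 -62.4  43.2] jaw 17.9 F [-0.4 -0.1  1.9] w 0.439 q6 -0.58
-> tool d (axes before turn) [3.5, -93.3, -46.8] turn 0.1 dist 104.5
   (axes after turn) [3.3, -93.3, -46.8]
```

View pics/s4c.png

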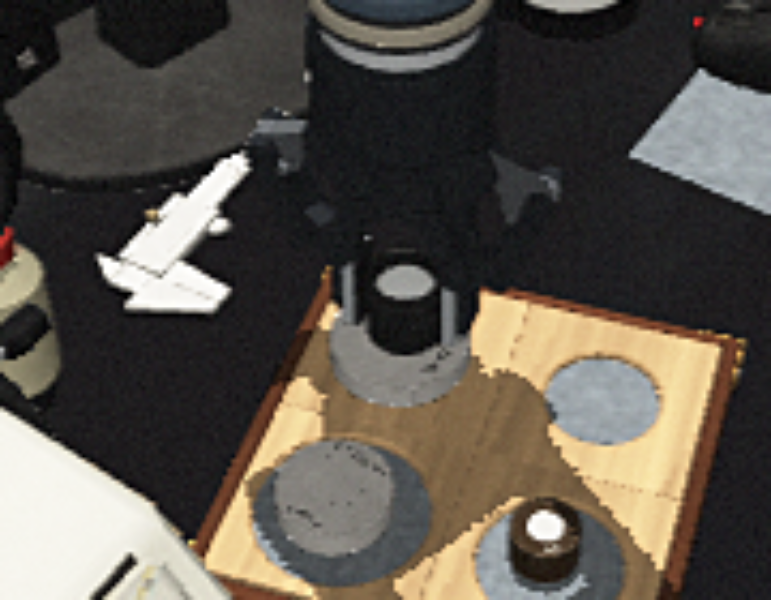

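Request:
play_rows([
  [0, 0, -10, 0],
  [0, 0, -20, 0],
  [0, 0, -16, 0],
  [1, -20, 0, 0],
  [1, -25, 0, 0],
  [1, -25, 0, 0],
  [0, -17, 0, 0],
  [0, -6, 0, 0],
  [0, 0, 0, 0],
  [0, 0, 0, 0],
])

```text
time_s: 7.55
tcp_pos: [0.5592, -0.0885, 0.0897]
tool_rot: [[-0.307, 0.952, 0.002], [0.952, 0.307, -0.001], [-0.001, 0.002, -1.0]]
ft_force: [1.1, -0.4, -0.4]
gripper_width: 0.436
```

```bash
python3 d.py 557.3 -87.8 28 17.8; python3 - <<'E'
from h import *
c=cap('side','s5.png')
a=cv2.imread('pics/s5.png')[170:310,200:380];a=cv2.resize(a,(771,600));cv2.imwrite('pics/s5c.png',a)
E
```

```text
t 7.55 tcp [559.2 -88.5  89.7] jaw 17.9 F [ 1.1 -0.4 -0.4] w 0.436 q6 -0.67
-> tool d (axes before turn) [1.3, -1.6, 61.7] turn 0.1 dist 61.7
   (axes after turn) [1.3, -1.6, 61.7]
```

View pics/s5c.png

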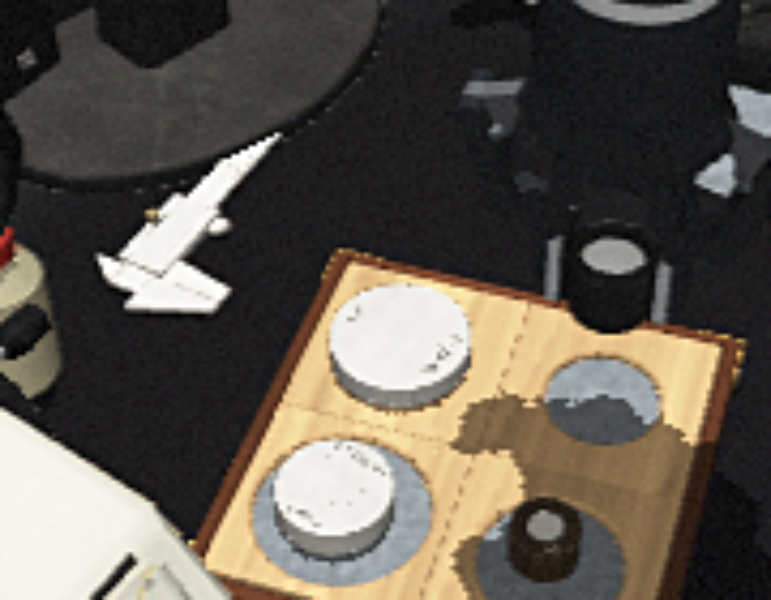

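Request:
play_rows([
  [1, -1, 15, 0],
  [0, -1, 20, 0],
  [0, 0, 15, 0],
  [0, 0, 6, 0],
  [0, 0, 3, 0],
  [0, 0, 2.5, 0],
  [0, 0, 0, 0],
  [0, 0, 0, 0],
])

```text
time_s: 8.4
tcp_pos: [0.5561, -0.088, 0.0282]
tool_rot: [[-0.307, 0.952, 0.001], [0.952, 0.307, -0.0], [-0.001, 0.001, -1.0]]
ft_force: [0.4, -0.1, -1.3]
gripper_width: 0.441
```

```bash
python3 d.py 557.3 -87.8 27 17.8; python3 - <<'E'
from h import *
c=cap('side','s6.png')
a=cv2.imread('pics/s6.png')[170:310,200:380];a=cv2.resize(a,(771,600));cv2.imwrite('pics/s6c.png',a)
E
```

```text
t 8.4 tcp [556.1 -88.   28.2] jaw 17.9 F [ 0.4 -0.1 -1.3] w 0.441 q6 -0.67
-> tool d (axes before turn) [-0.2, 1.3, 1.2] turn 0.1 dist 1.7
   (axes after turn) [-0.2, 1.3, 1.2]
```

View pics/s6c.png

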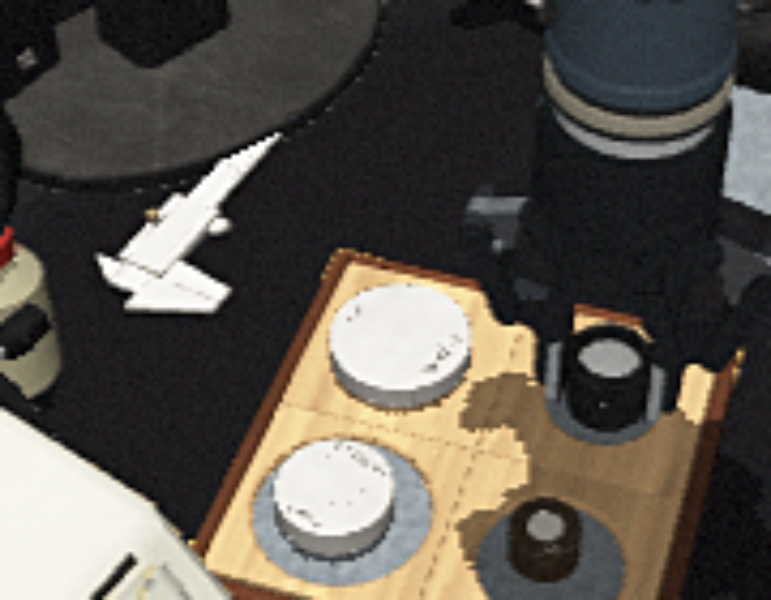

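Request:
play_rows([
  [0, 1, 1.2, 0],
  [0, 0, 0, 0],
  [0, 0, 0, 0],
])

```text
time_s: 8.75
tcp_pos: [0.5562, -0.0879, 0.0276]
tool_rot: [[-0.308, 0.951, -0.001], [0.951, 0.308, -0.001], [-0.0, -0.001, -1.0]]
ft_force: [-2.2, -1.6, 7.3]
gripper_width: 0.439
```

Request:
play_rows([
  [0, 0, 0, 0],
  [0, 0, 0, 0],
  [0, 0, 0, 0],
  [0, 0, 0, 0],
  [0, 0, -5, 0],
  [0, 0, -20, 0],
  [0, 0, -35, 0],
  [0, 0, -20, 0],
  [0, 0, 0, 0],
], claw=0.75)

```text
time_s: 9.65
tcp_pos: [0.5586, -0.0882, 0.1096]
tool_rot: [[-0.308, 0.952, 0.006], [0.952, 0.308, -0.002], [-0.004, 0.005, -1.0]]
ft_force: [-0.0, -0.5, -0.4]
gripper_width: 0.748
```

```bash
python3 d.py 535.7 -6.2 80 17.8  470 -315 110 17.8; python3 - <<'E'
from h import *
c=cap('side','s7.png')
a=cv2.imread('pics/s7.png')[170:310,200:380];a=cv2.resize(a,(771,600));cv2.imwrite('pics/s7c.png',a)
E
```

```text
t 9.65 tcp [558.6 -88.2 109.6] jaw 17.9 F [-0.  -0.5 -0.4] w 0.748 q6 -0.67
-> tool d (axes before turn) [85.0, 3.4, 29.6] turn 0.1 dist 90.1
   (axes after turn) [85.0, 3.3, 29.6]
-> tool d (axes before turn) [-273.9, -157.0, -30.0] turn -0.0 dist 317.1
   (axes after turn) [-273.9, -157.0, -30.0]
```

View pics/s7c.png

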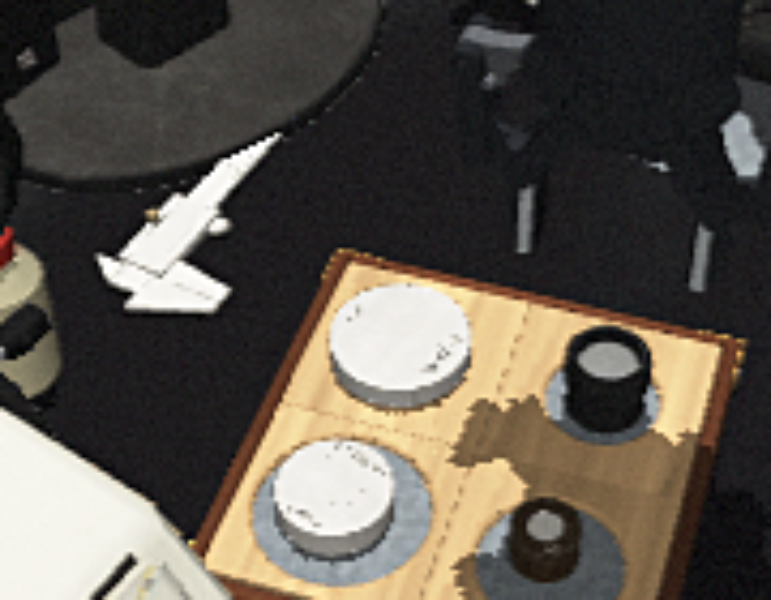

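Request:
play_rows([
  [25, 1, 0, 0],
  [30, 1, 8, 0],
  [23, 1, 12, 0],
  [7, 0, 10, 0],
  [0, 0, 0, 0],
  [0, 0, 0, 0],
], claw=0.65)

```text
time_s: 10.3
tcp_pos: [0.5336, -0.0064, 0.0758]
tool_rot: [[-0.307, 0.952, -0.0], [0.952, 0.307, -0.0], [-0.0, -0.0, -1.0]]
ft_force: [-0.7, 0.7, -0.2]
gripper_width: 0.65
```

```bash
python3 d.py 535.7 -6.2 28 17.8; python3 - <<'E'
from h import *
c=cap('side','s8.png')
a=cv2.imread('pics/s8.png')[170:310,200:380];a=cv2.resize(a,(771,600));cv2.imwrite('pics/s8c.png',a)
E
```

```text
t 10.3 tcp [533.6  -6.4  75.8] jaw 17.9 F [-0.7  0.7 -0.2] w 0.65 q6 -0.53
-> tool d (axes before turn) [-0.5, 2.0, 47.8] turn 0.1 dist 47.9
   (axes after turn) [-0.5, 2.0, 47.8]
```

View pics/s8c.png

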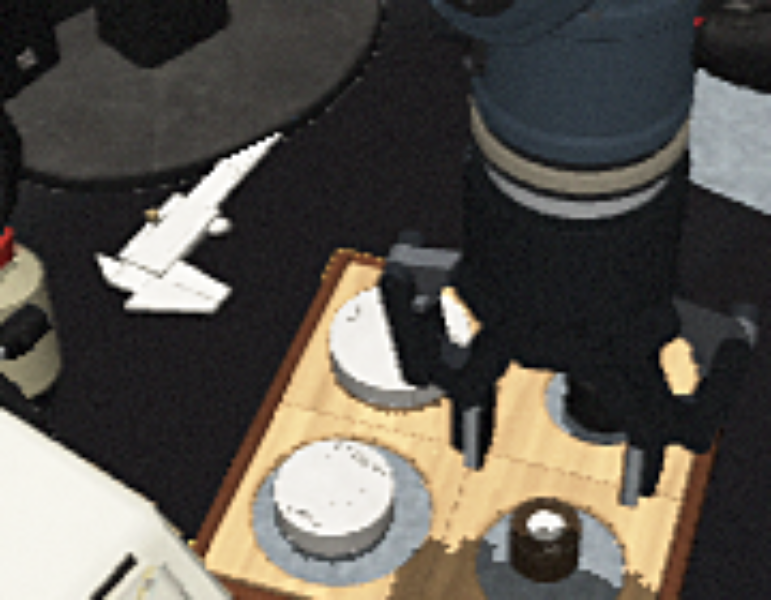

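Request:
play_rows([
  [0, 1, 15, 0],
  [0, 1, 18, 0],
  [0, 0, 10, 0],
  [0, 0, 5, 0],
  [0, 0, 0, 0],
  [0, 0, 0, 0],
])

```text
time_s: 10.95
tcp_pos: [0.5355, -0.0054, 0.0288]
tool_rot: [[-0.307, 0.952, 0.001], [0.952, 0.307, -0.0], [-0.0, 0.001, -1.0]]
ft_force: [-0.6, -0.9, 0.7]
gripper_width: 0.648
```

Request:
play_rows([
  [0, 0, 0, 0],
  [0, 0, 0, 0],
  [0, 0, 0, 0],
  [0, 0, 0, 0],
  [0, 0, 0, 0],
  [0, 0, 0, 0],
  [0, 0, 0, 0],
], claw=0, squeeze=25)

```text
time_s: 11.65
tcp_pos: [0.5356, -0.0052, 0.0292]
tool_rot: [[-0.307, 0.952, 0.001], [0.952, 0.307, -0.0], [-0.001, 0.001, -1.0]]
ft_force: [-0.6, 0.2, 6.1]
gripper_width: 0.329
```

```bash
python3 d.py 535.7 -6.2 100 17.8 470 -315 100 17.8 ; python3 - <<'E'
from h import *
c=cap('side','s9.png')
a=cv2.imread('pics/s9.png')[170:310,200:380];a=cv2.resize(a,(771,600));cv2.imwrite('pics/s9c.png',a)
E
```

```text
t 11.65 tcp [535.6  -5.2  29.2] jaw 17.9 F [-0.6  0.2  6.1] w 0.329 q6 -0.53
-> tool d (axes before turn) [-1.0, -0.2, -70.8] turn 0.1 dist 70.8
   (axes after turn) [-1.0, -0.2, -70.8]
-> tool d (axes before turn) [-273.9, -157.0, 0.0] turn -0.0 dist 315.7
   (axes after turn) [-273.9, -157.0, 0.0]
```

View pics/s9c.png

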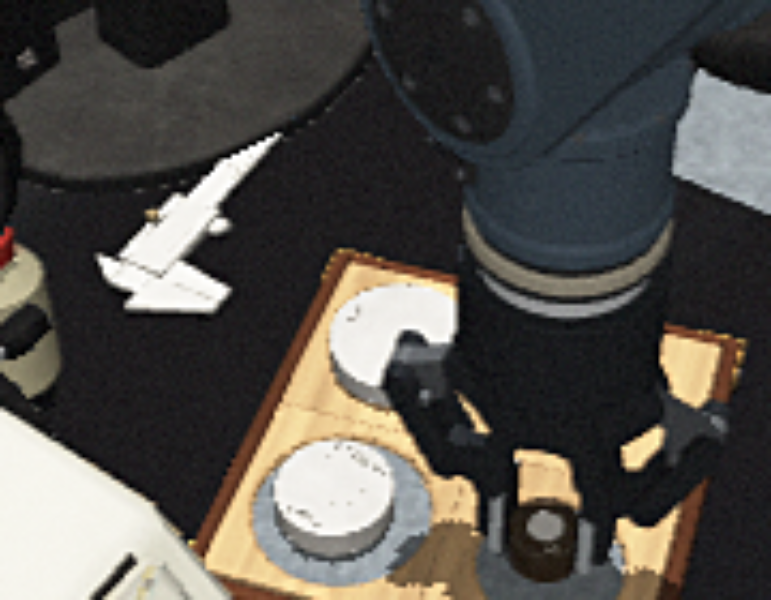

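Request:
play_rows([
  [0, 0, -10, 0],
  [0, 0, -25, 0],
  [0, 0, -36, 0],
  [-30, -17, 0, 0],
  [-40, -23, 0, 0],
  [-40, -23, 0, 0],
  [-40, -23, 0, 0],
  [-40, -23, 0, 0],
  [-40, -23, 0, 0],
  [-30, -17, 0, 0],
  [-10, -6, 0, 0],
  [0, 0, 0, 0],
])

```text
time_s: 12.9
tcp_pos: [0.4703, -0.3112, 0.0996]
tool_rot: [[-0.305, 0.953, 0.0], [0.953, 0.305, -0.0], [-0.0, 0.0, -1.0]]
ft_force: [0.2, 0.2, 0.0]
gripper_width: 0.333
```

```bash
python3 d.py 470 -315 22 17.8; python3 - <<'E'
from h import *
c=cap('top','t10.png')
a=cv2.imread('pics/t10.png')[100:330,170:470];a=cv2.resize(a,(780,598));cv2.imwrite('pics/t10c.png',a)
E
```

```text
t 12.9 tcp [ 470.3 -311.2   99.6] jaw 17.7 F [0.2 0.2 0. ] w 0.333 q6 -1.09
-> tool d (axes before turn) [-3.6, -1.4, 77.6] turn -0.1 dist 77.7
   (axes after turn) [-3.6, -1.4, 77.6]
```

View pics/t10c.png

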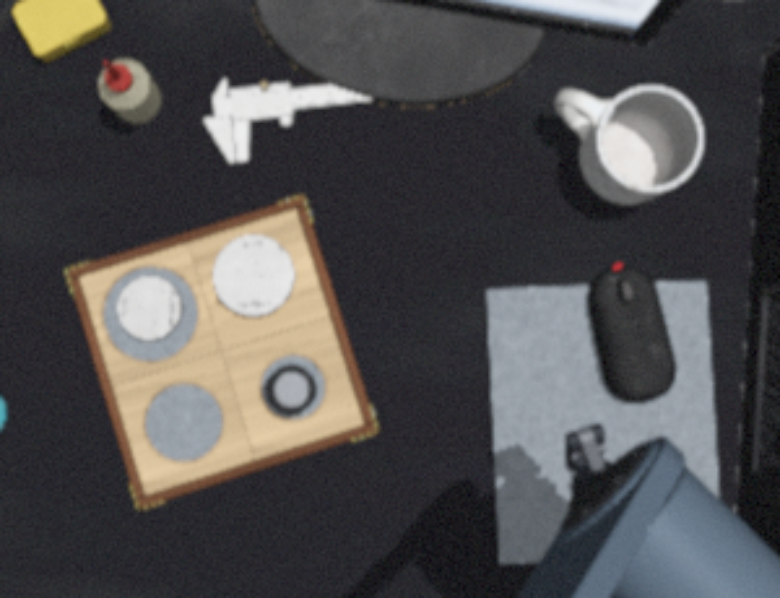

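Request:
play_rows([
  [0, 0, 15, 0],
  [0, 0, 25, 0],
  [0, 0, 20, 0],
  [0, 0, 10, 0],
  [0, 0, 5, 0],
  [0, 0, 3, 0],
  [0, 0, 0, 0],
  [0, 0, 0, 0],
])

```text
time_s: 13.75
tcp_pos: [0.4711, -0.3099, 0.0221]
tool_rot: [[-0.308, 0.952, 0.001], [0.952, 0.308, -0.001], [-0.001, 0.001, -1.0]]
ft_force: [-0.6, 0.2, -0.4]
gripper_width: 0.334
```

```bash
python3 d.py 470 -315 20.5 17.8
```

```text
t 13.75 tcp [ 471.1 -309.9   22.1] jaw 17.9 F [-0.6  0.2 -0.4] w 0.334 q6 -1.09
-> tool d (axes before turn) [-4.5, -2.6, 1.6] turn 0.1 dist 5.5
   (axes after turn) [-4.5, -2.6, 1.6]
```

Request:
play_rows([
  [0, 0, 1.6, 0],
  [0, 0, 0, 0],
  [0, 0, 0, 0],
])

```text
time_s: 14.05
tcp_pos: [0.4708, -0.31, 0.0202]
tool_rot: [[-0.307, 0.952, 0.001], [0.952, 0.307, -0.001], [-0.001, 0.0, -1.0]]
ft_force: [-0.0, 0.0, 1.6]
gripper_width: 0.332
```

Request:
play_rows([
  [0, 0, 0, 0],
  [0, 0, 0, 0],
  [0, 0, 0, 0],
  [0, 0, -5, 0],
  [0, 0, -25, 0],
  [0, 0, -40, 0],
  [0, 0, -20, 0],
  [0, 0, 0, 0],
], claw=0.55)

```text
time_s: 14.85
tcp_pos: [0.4723, -0.3112, 0.1133]
tool_rot: [[-0.307, 0.952, 0.005], [0.952, 0.307, -0.005], [-0.006, 0.003, -1.0]]
ft_force: [-0.1, -0.1, -0.2]
gripper_width: 0.552
```

```bash
python3 d.py 620.8 24.4 100 17.8; python3 - <<'E'
from h import *
c=cap('side','s11.png')
a=cv2.imread('pics/s11.png')[130:350,200:500];a=cv2.resize(a,(800,587));cv2.imwrite('pics/s11c.png',a)
E
```

```text
t 14.85 tcp [ 472.3 -311.2  113.3] jaw 17.9 F [-0.1 -0.1 -0.2] w 0.552 q6 -1.09
-> tool d (axes before turn) [273.7, 244.5, 13.3] turn 0.1 dist 367.2
   (axes after turn) [274.1, 244.0, 13.3]
```

View pics/s11c.png

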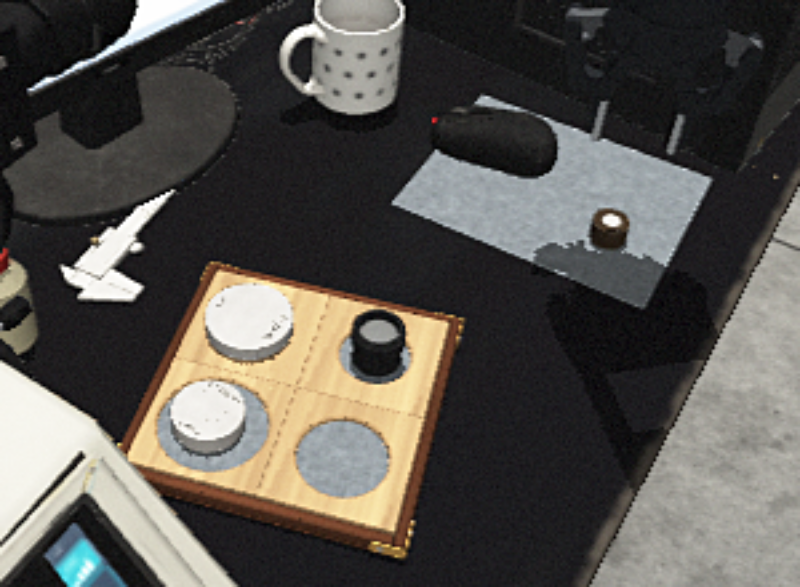

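Request:
play_rows([
  [25, 22, 0, 0],
  [36, 32, 0, 0],
  [36, 32, 0, 0],
  [36, 32, 0, 0],
  [36, 32, 0, 0],
  [36, 32, 0, 0],
  [35, 31, 3, 0],
  [24, 22, 5, 0],
  [10, 9, 5, 0],
  [0, 0, 0, 0],
  [0, 0, 0, 0],
], claw=0.85)

```text
time_s: 16.0
tcp_pos: [0.6175, 0.0252, 0.0958]
tool_rot: [[-0.307, 0.952, -0.003], [0.952, 0.307, -0.0], [0.001, -0.003, -1.0]]
ft_force: [0.2, 0.3, 0.8]
gripper_width: 0.847
```

```bash
python3 d.py 620.8 24.4 30 17.8; python3 - <<'E'
from h import *
c=cap('top','t12.png')
print(r.spot_in('top','oil_bottle_mid')[:1], ray(c,219,135,.07))
a=cv2.imread('pics/t12.png')[100:330,170:470];a=cv2.resize(a,(780,598));cv2.imwrite('pics/t12c.png',a)
c=cap('side','s12.png')
a=cv2.imread('pics/s12.png')[170:310,200:380];a=cv2.resize(a,(771,600));cv2.imwrite('pics/s12c.png',a)
E
```

```text
t 16.0 tcp [617.5  25.2  95.8] jaw 17.9 F [0.2 0.3 0.8] w 0.847 q6 -0.45
-> tool d (axes before turn) [-1.8, 2.9, 65.8] turn 0.1 dist 65.9
   (axes after turn) [-1.8, 2.9, 65.8]
[{'bbox': [206.9, 117.9, 233.0, 149.5], 'conf': 0.57}] [0.78310345 0.03558206 0.07      ]
```

View pics/s12c.png

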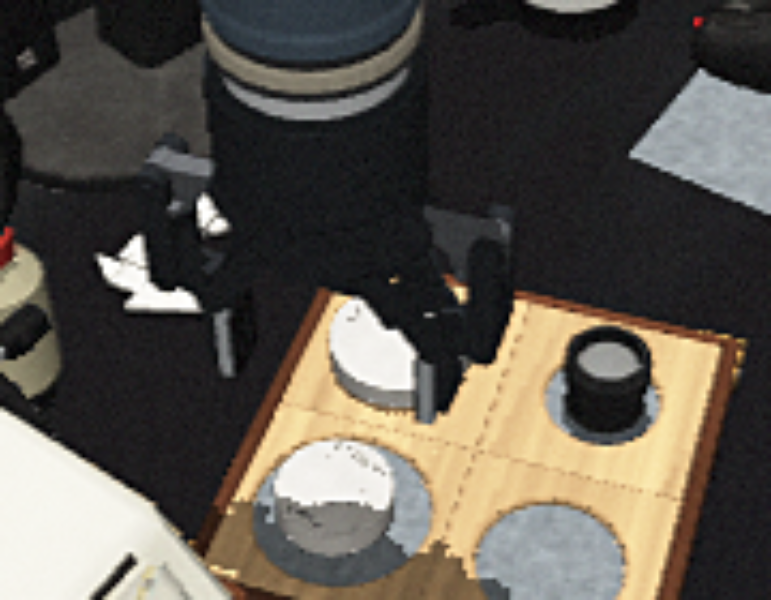

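View pics/t12c.png

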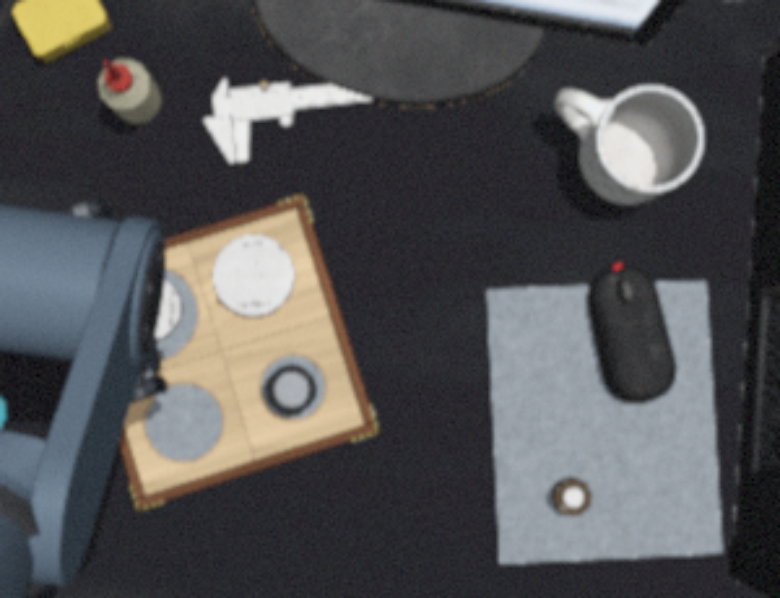

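Request:
play_rows([
  [-1, 1, 20, 0],
  [-1, 2, 22, 0],
  [0, 0, 15, 0],
  [0, 0, 7, 0],
  [0, 0, 2.5, 0],
  [0, 0, 0, 0],
  [0, 0, 0, 0],
])

```text
time_s: 16.85
tcp_pos: [0.6226, 0.0249, 0.0311]
tool_rot: [[-0.307, 0.952, 0.001], [0.952, 0.307, -0.0], [-0.001, 0.001, -1.0]]
ft_force: [0.8, 0.4, -0.1]
gripper_width: 0.85
```

```bash
python3 d.py 620.8 24.4 28 17.8; python3 - <<'E'
from h import *
c=cap('side','s13.png')
a=cv2.imread('pics/s13.png')[170:310,200:380];a=cv2.resize(a,(771,600));cv2.imwrite('pics/s13c.png',a)
E
```

```text
t 16.85 tcp [622.6  24.9  31.1] jaw 17.9 F [ 0.8  0.4 -0.1] w 0.85 q6 -0.45
-> tool d (axes before turn) [0.1, -1.9, 3.1] turn 0.1 dist 3.6
   (axes after turn) [0.0, -1.9, 3.1]
```

View pics/s13c.png

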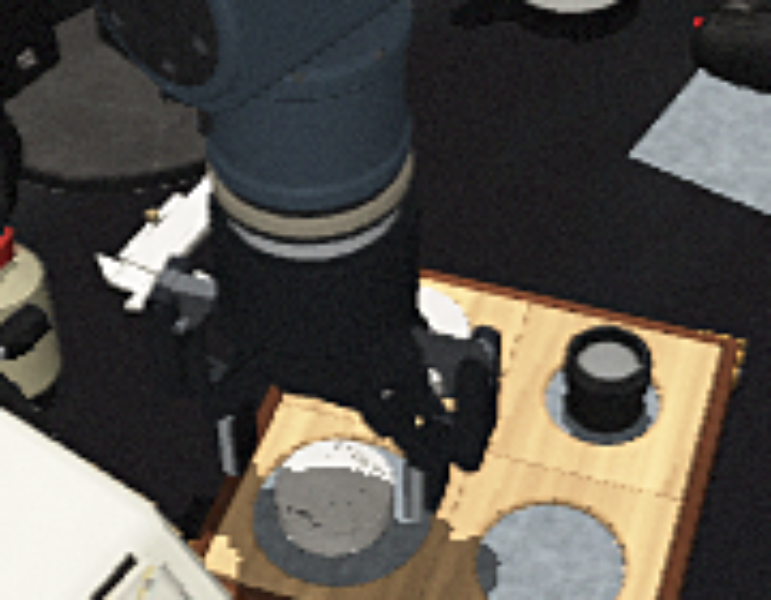

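Request:
play_rows([
  [0, -1.5, 3, 0],
  [0, 0, 0, 0],
  [0, 0, 0, 0],
  [0, 0, 0, 0],
  [0, 0, 0, 0],
  [0, 0, 0, 0],
  [0, 0, 0, 0],
], claw=0, squeeze=60)

```text
time_s: 17.6
tcp_pos: [0.6207, 0.0247, 0.0281]
tool_rot: [[-0.307, 0.952, 0.0], [0.952, 0.307, -0.0], [-0.0, 0.0, -1.0]]
ft_force: [-1.1, 1.0, 5.2]
gripper_width: 0.559
```

```bash
python3 d.py 529.9 -1.9 70 17.8; python3 - <<'E'
from h import *
c=cap('side','s14.png')
a=cv2.imread('pics/s14.png')[170:310,200:380];a=cv2.resize(a,(771,600));cv2.imwrite('pics/s14c.png',a)
E
```

```text
t 17.6 tcp [620.7  24.7  28.1] jaw 17.9 F [-1.1  1.   5.2] w 0.559 q6 -0.45
-> tool d (axes before turn) [2.6, -94.6, -41.9] turn 0.1 dist 103.5
   (axes after turn) [2.5, -94.6, -41.9]
```

View pics/s14c.png

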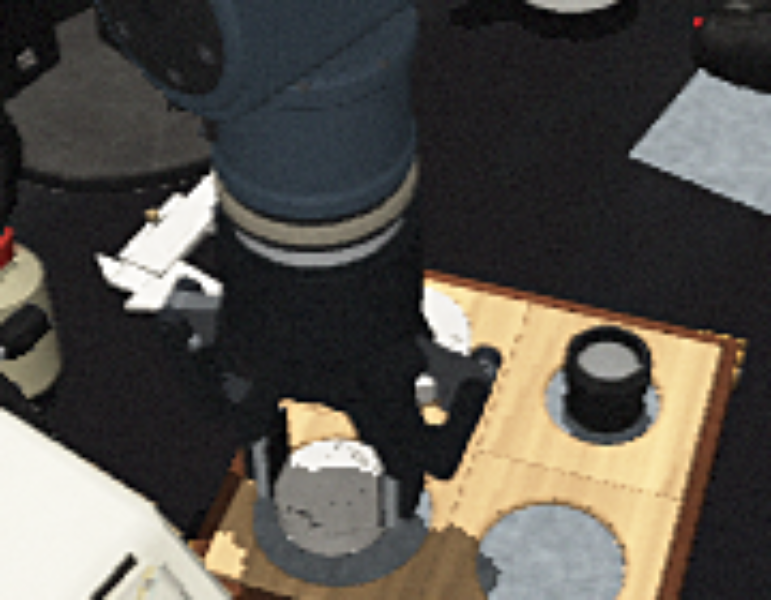

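Request:
play_rows([
  [0, 0, -8, 0],
  [0, 0, -16, 0],
  [0, 0, -18, 0],
  [0, -15, 0, 0],
  [1, -25, 0, 0],
  [1, -27, 0, 0],
  [0, -20, 0, 0],
  [0, -8, 0, 0],
  [0, 0, 0, 0],
  [0, 0, 0, 0],
])

```text
time_s: 18.65
tcp_pos: [0.5314, -0.0029, 0.0699]
tool_rot: [[-0.307, 0.952, 0.003], [0.952, 0.307, -0.001], [-0.001, 0.003, -1.0]]
ft_force: [1.0, -0.5, -2.5]
gripper_width: 0.553
```

```bash
python3 d.py 529.9 -1.9 29 17.8; python3 - <<'E'
from h import *
c=cap('side','s15.png')
a=cv2.imread('pics/s15.png')[170:310,200:380];a=cv2.resize(a,(771,600));cv2.imwrite('pics/s15c.png',a)
E
```

```text
t 18.65 tcp [531.4  -2.9  69.9] jaw 17.9 F [ 1.  -0.5 -2.5] w 0.553 q6 -0.53
-> tool d (axes before turn) [1.5, -1.1, 40.9] turn 0.1 dist 40.9
   (axes after turn) [1.5, -1.2, 40.9]
```

View pics/s15c.png

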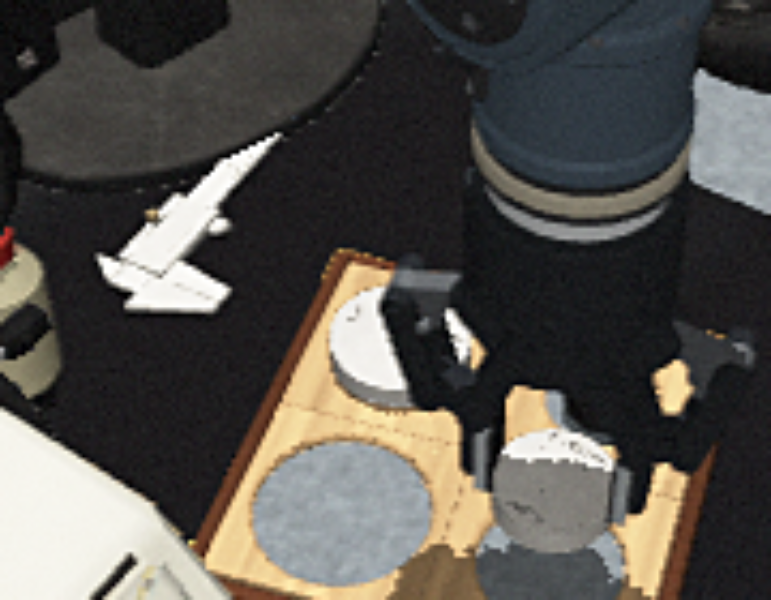

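Request:
play_rows([
  [1, -1, 10, 0],
  [0, 0, 15, 0],
  [0, 0, 9, 0],
  [0, 0, 4, 0],
  [0, 0, 2.5, 0],
  [0, 0, 0, 0],
  [0, 0, 0, 0],
])

```text
time_s: 19.4
tcp_pos: [0.5287, -0.0021, 0.0291]
tool_rot: [[-0.307, 0.952, 0.001], [0.952, 0.307, -0.0], [-0.0, 0.001, -1.0]]
ft_force: [-0.3, -0.5, -2.6]
gripper_width: 0.554
```

```bash
python3 d.py 529.9 -1.9 28 17.8; python3 - <<'E'
from h import *
c=cap('side','s16.png')
a=cv2.imread('pics/s16.png')[170:310,200:380];a=cv2.resize(a,(771,600));cv2.imwrite('pics/s16c.png',a)
E
```

```text
t 19.4 tcp [528.7  -2.1  29.1] jaw 17.9 F [-0.3 -0.5 -2.6] w 0.554 q6 -0.53
-> tool d (axes before turn) [-0.2, 1.2, 1.1] turn 0.1 dist 1.6
   (axes after turn) [-0.2, 1.2, 1.1]
```

View pics/s16c.png

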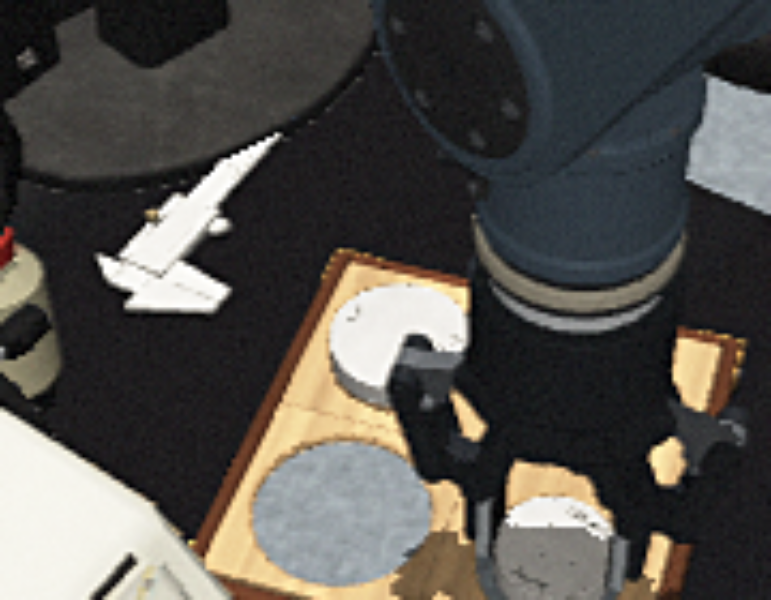

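Request:
play_rows([
  [0, 1, 1, 0],
  [0, 0, 0, 0],
  [0, 0, 0, 0],
])

```text
time_s: 19.75
tcp_pos: [0.5297, -0.0018, 0.0281]
tool_rot: [[-0.307, 0.952, 0.001], [0.952, 0.307, -0.0], [-0.0, 0.001, -1.0]]
ft_force: [-0.2, 0.2, -0.7]
gripper_width: 0.551
```

Request:
play_rows([
  [0, 0, 0, 0],
  [0, 0, 0, 0],
  [0, 0, 0, 0],
  [0, 0, 0, 0],
  [0, 0, -5, 0],
  [0, 0, -25, 0],
  [0, 0, -35, 0],
  [0, 0, -10, 0],
  [0, 0, 0, 0],
], claw=0.8)

```text
time_s: 20.65
tcp_pos: [0.5305, -0.002, 0.1046]
tool_rot: [[-0.307, 0.952, 0.004], [0.952, 0.307, -0.001], [-0.002, 0.004, -1.0]]
ft_force: [-0.1, 0.1, -0.2]
gripper_width: 0.8
```

```bash
python3 - <<'E'
from h import *
c=cap('side','s17.png')
a=cv2.imread('pics/s17.png')[170:330,200:390];a=cv2.resize(a,(712,600));cv2.imwrite('pics/s17c.png',a)
for n in ('side','top'):
  c=cap(n)
  for q,z in(('block_large_mid',.02125),('block_medium_mid',.01825)):
    for d in r.silhouettes(n,q)[:1]:
        ys,xs=np.nonzero(d['mask']);print(n,q,d['conf'],np.array(ray(c,(xs.min()+xs.max())/2,(ys.min()+ys.max())/2,z))*1000, len(xs))
E
python3 d.py 644.7 -56 90 17.8
```

```text
side block_medium_mid 0.57 [530.08503311  -2.66655999  18.25      ] 691
top block_large_mid 0.73 [644.8924244  -56.55138189  21.25      ] 793
t 21.0 tcp [528.7  -1.6 101.7] jaw 17.9 F [ 0.8 -0.1  0.5] w 0.798 q6 -0.53
-> tool d (axes before turn) [-87.4, 93.7, 11.7] turn 0.1 dist 128.7
   (axes after turn) [-87.2, 93.9, 11.7]
```

View pics/s17c.png

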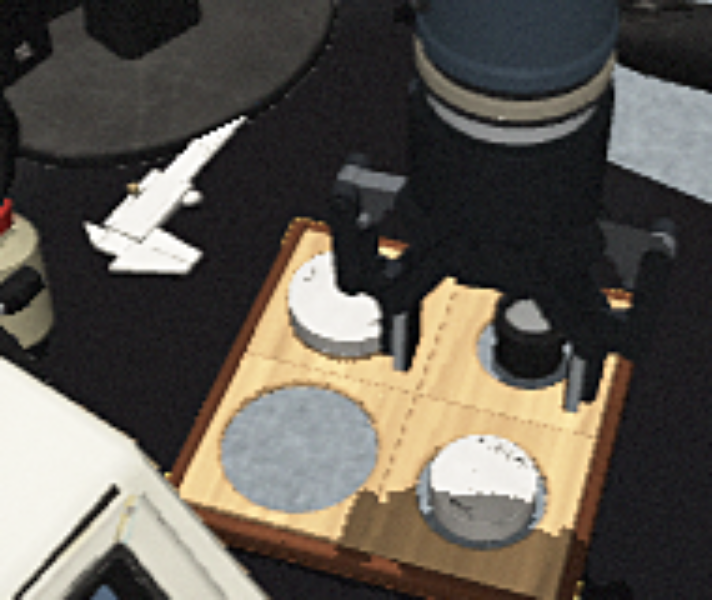

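Request:
play_rows([
  [-20, 22, 0, 0],
  [-30, 32, 0, 0],
  [-25, 27, 4, 0],
  [-10, 11, 6, 0],
  [-2, 2, 2, 0],
  [0, 0, 0, 0],
  [0, 0, 0, 0],
], claw=1)

```text
time_s: 21.7
tcp_pos: [0.6437, -0.0548, 0.0902]
tool_rot: [[-0.308, 0.951, -0.003], [0.951, 0.308, 0.001], [0.002, -0.003, -1.0]]
ft_force: [-0.7, -0.1, 0.2]
gripper_width: 0.997
```

```bash
python3 d.py 644.8 -56.3 31 17.8; python3 - <<'E'
from h import *
c=cap('side','s18.png')
a=cv2.imread('pics/s18.png')[170:330,200:390];a=cv2.resize(a,(712,600));cv2.imwrite('pics/s18c.png',a)
E
```

```text
t 21.7 tcp [643.7 -54.8  90.2] jaw 17.9 F [-0.7 -0.1  0.2] w 0.997 q6 -0.57
-> tool d (axes before turn) [-1.7, 0.5, 59.2] turn 0.1 dist 59.2
   (axes after turn) [-1.7, 0.6, 59.2]
```

View pics/s18c.png

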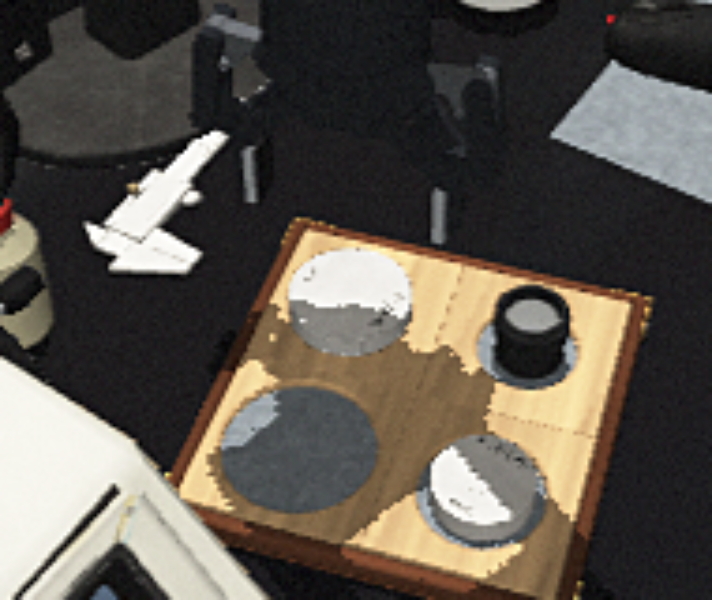

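Request:
play_rows([
  [-1, 0, 15, 0],
  [-1, 0, 20, 0],
  [0, 0, 14, 0],
  [0, 0, 6, 0],
  [0, 0, 3, 0],
  [0, 0, 0, 0],
  [0, 0, 0, 0],
])

```text
time_s: 22.45
tcp_pos: [0.6467, -0.0576, 0.0334]
tool_rot: [[-0.307, 0.952, 0.001], [0.952, 0.307, -0.0], [-0.001, 0.001, -1.0]]
ft_force: [-0.3, -0.6, -1.8]
gripper_width: 0.998
```

```bash
python3 d.py 644.8 -56.3 29.5 17.8; python3 - <<'E'
from h import *
c=cap('side','s19.png')
a=cv2.imread('pics/s19.png')[170:330,200:390];a=cv2.resize(a,(712,600));cv2.imwrite('pics/s19c.png',a)
E
```

```text
t 22.45 tcp [646.7 -57.6  33.4] jaw 17.9 F [-0.3 -0.6 -1.8] w 0.998 q6 -0.57
-> tool d (axes before turn) [1.8, -1.3, 3.9] turn 0.1 dist 4.5
   (axes after turn) [1.8, -1.4, 3.9]
```

View pics/s19c.png

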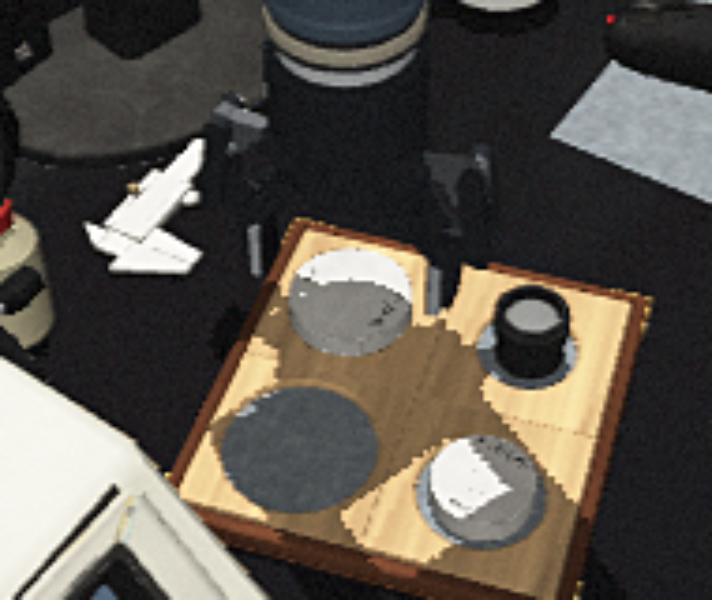

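Request:
play_rows([
  [1.5, -1, 3.9, 0],
  [0, 0, 0, 0],
  [0, 0, 0, 0],
  [0, 0, 0, 0],
  [0, 0, 0, 0],
  [0, 0, 0, 0],
  [0, 0, 0, 0],
], claw=0, squeeze=75)

```text
time_s: 23.2
tcp_pos: [0.6452, -0.0563, 0.0301]
tool_rot: [[-0.307, 0.952, 0.001], [0.952, 0.307, -0.0], [-0.001, 0.001, -1.0]]
ft_force: [-0.2, -0.2, 5.2]
gripper_width: 0.707
```

```bash
python3 d.py 615.8 25.8 70 17.8; python3 - <<'E'
from h import *
c=cap('side','s20.png')
a=cv2.imread('pics/s20.png')[170:330,200:390];a=cv2.resize(a,(712,600));cv2.imwrite('pics/s20c.png',a)
E
```

```text
t 23.2 tcp [645.2 -56.3  30.1] jaw 17.9 F [-0.2 -0.2  5.2] w 0.707 q6 -0.57
-> tool d (axes before turn) [87.1, -2.8, -39.9] turn 0.1 dist 95.9
   (axes after turn) [87.1, -2.9, -39.9]
```

View pics/s20c.png

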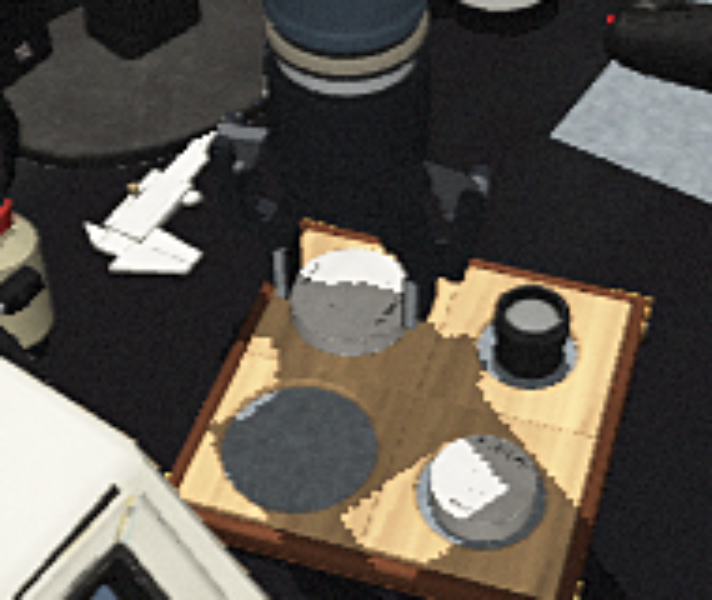

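Request:
play_rows([
  [0, 0, -4, 0],
  [0, 0, -10, 0],
  [0, 0, -16, 0],
  [0, 0, -6, 0],
  [12, 0, 0, 0],
  [22, -1, 0, 0],
  [25, -1, 0, 0],
  [18, -1, 0, 0],
  [9, 0, 0, 0],
  [0, 0, 0, 0],
  [0, 0, 0, 0],
])

```text
time_s: 24.35
tcp_pos: [0.6159, 0.0245, 0.0649]
tool_rot: [[-0.308, 0.951, 0.001], [0.951, 0.308, -0.001], [-0.001, 0.001, -1.0]]
ft_force: [0.5, -0.5, -3.3]
gripper_width: 0.704
```

```bash
python3 d.py 615.8 25.8 27 17.8; python3 - <<'E'
from h import *
c=cap('side','s21.png')
a=cv2.imread('pics/s21.png')[170:330,200:390];a=cv2.resize(a,(712,600));cv2.imwrite('pics/s21c.png',a)
E
```

```text
t 24.35 tcp [615.9  24.5  64.9] jaw 17.9 F [ 0.5 -0.5 -3.3] w 0.704 q6 -0.45
-> tool d (axes before turn) [1.3, 0.3, 37.9] turn 0.1 dist 38.0
   (axes after turn) [1.3, 0.3, 37.9]
```

View pics/s21c.png

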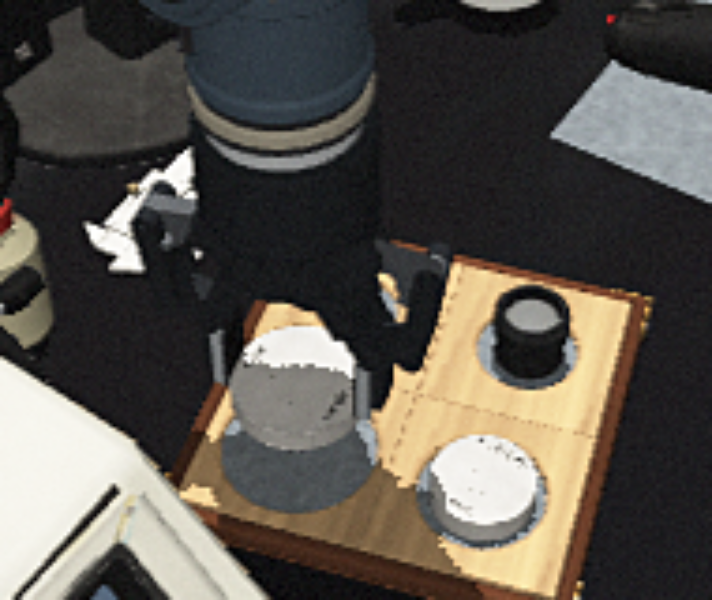

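Held flat. Lower to seating (TCP ≈ 26).

Request:
play_rows([
  [1, 0, 10, 0],
  [0, 0, 14, 0],
  [0, 0, 8, 0],
  [0, 0, 3, 0],
  [0, 0, 2, 0],
  [0, 0, 0, 0],
  [0, 0, 0, 0],
])

```text
time_s: 25.1
tcp_pos: [0.6155, 0.0254, 0.0282]
tool_rot: [[-0.307, 0.952, 0.001], [0.952, 0.307, -0.0], [-0.0, 0.001, -1.0]]
ft_force: [-0.5, 0.0, -2.2]
gripper_width: 0.702
```

```bash
python3 d.py 615.8 25.8 26.5 17.8; python3 - <<'E'
from h import *
c=cap('side','s22.png')
a=cv2.imread('pics/s22.png')[170:330,200:390];a=cv2.resize(a,(712,600));cv2.imwrite('pics/s22c.png',a)
E
```

```text
t 25.1 tcp [615.5  25.4  28.2] jaw 17.9 F [-0.5  0.  -2.2] w 0.702 q6 -0.45
-> tool d (axes before turn) [0.3, 0.5, 1.7] turn 0.1 dist 1.8
   (axes after turn) [0.3, 0.5, 1.7]
```

View pics/s22c.png

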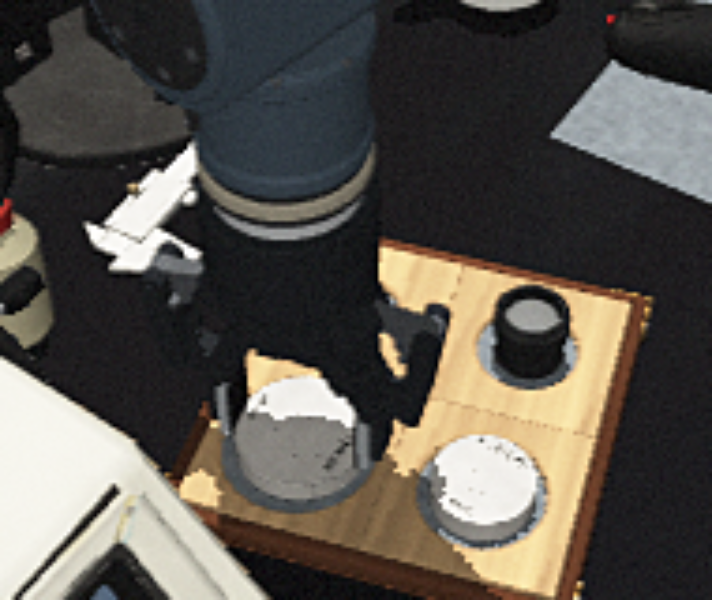

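Request:
play_rows([
  [0, 0, 1, 0],
  [0, 0, 0.7, 0],
  [0, 0, 0, 0],
  [0, 0, 0, 0],
])

```text
time_s: 25.55
tcp_pos: [0.6151, 0.0255, 0.0263]
tool_rot: [[-0.307, 0.952, 0.0], [0.952, 0.307, -0.0], [-0.0, 0.0, -1.0]]
ft_force: [-0.0, 0.3, -2.8]
gripper_width: 0.706
```

Request:
play_rows([
  [0, 0, 0, 0],
  [0, 0, 0, 0],
  [0, 0, 0, 0],
  [0, 0, 0, 0],
  [0, 0, -5, 0],
  [0, 0, -25, 0],
  [0, 0, -35, 0],
  [0, 0, -15, 0],
  [0, 0, 0, 0],
], claw=0.95)

```text
time_s: 26.45
tcp_pos: [0.6171, 0.0252, 0.109]
tool_rot: [[-0.307, 0.952, 0.006], [0.952, 0.307, -0.001], [-0.003, 0.006, -1.0]]
ft_force: [0.1, -0.2, -0.9]
gripper_width: 0.948
```

```bash
python3 d.py 471 -310 110 17.8; python3 - <<'E'
from h import *
c=cap('side','s23.png')
a=cv2.imread('pics/s23.png')[130:350,200:500];a=cv2.resize(a,(800,587));cv2.imwrite('pics/s23c.png',a)
for n in ('side','top'):
  c=cap(n)
  for q,z in(('block_large_mid',.01725),('puck_mid',.0115)):
    for d in r.silhouettes(n,q)[:1]:
        ys,xs=np.nonzero(d['mask']);print(n,q,d['conf'],np.array(ray(c,(xs.min()+xs.max())/2,(ys.min()+ys.max())/2,z))*1000, len(xs))
E
```

```text
t 26.45 tcp [617.1  25.2 109. ] jaw 17.9 F [ 0.1 -0.2 -0.9] w 0.948 q6 -0.45
-> tool d (axes before turn) [-274.1, -242.1, -1.0] turn 0.1 dist 365.7
   (axes after turn) [-274.5, -241.6, -1.0]
side block_large_mid 0.77 [616.62648932  25.15002618  17.25      ] 938
side puck_mid 0.61 [ 471.36088698 -311.73567671   11.5       ] 158
top block_large_mid 0.64 [614.14190864   7.38890479  17.25      ] 269
top puck_mid 0.61 [ 469.2959918  -309.75621269   11.5       ] 190
```

View pics/s23c.png

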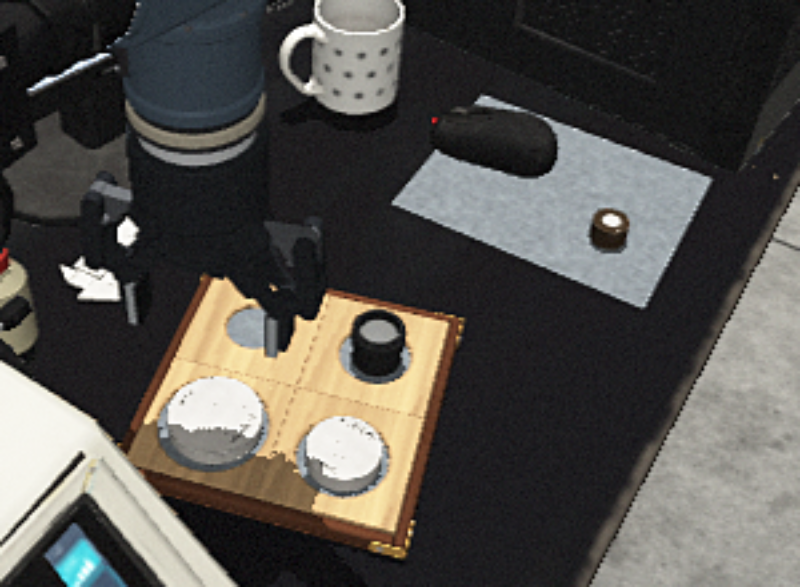

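Request:
play_rows([
  [-25, -22, 0, 0],
  [-36, -32, 0, 0],
  [-36, -32, 0, 0],
  [-36, -32, 0, 0],
  [-36, -32, 0, 0],
  [-36, -32, 0, 0],
  [-35, -31, 0, 0],
  [-24, -21, 0, 0],
  [-9, -8, 0, 0],
  [0, 0, 0, 0],
  [0, 0, 0, 0],
], claw=0.55)

```text
time_s: 27.9
tcp_pos: [0.4687, -0.3074, 0.1057]
tool_rot: [[-0.308, 0.952, -0.001], [0.952, 0.308, 0.002], [0.002, -0.0, -1.0]]
ft_force: [-0.0, -0.1, 0.5]
gripper_width: 0.549
```

```bash
python3 d.py 470.8 -310 20.5 17.8
```

```text
t 27.9 tcp [ 468.7 -307.4  105.7] jaw 17.9 F [-0.  -0.1  0.5] w 0.549 q6 -1.09
-> tool d (axes before turn) [-3.1, 1.2, 85.2] turn 0.1 dist 85.3
   (axes after turn) [-3.1, 1.2, 85.2]
```

Request:
play_rows([
  [-2, 1, 20, 0],
  [-1, 0, 25, 0],
  [0, 0, 22, 0],
  [0, 0, 10, 0],
  [0, 0, 6, 0],
  [0, 0, 1, 0],
  [0, 0, 0, 0],
  [0, 0, 0, 0],
])

```text
time_s: 28.7
tcp_pos: [0.4712, -0.3116, 0.0231]
tool_rot: [[-0.308, 0.952, 0.001], [0.952, 0.308, -0.001], [-0.002, 0.001, -1.0]]
ft_force: [0.1, -0.9, 1.2]
gripper_width: 0.547
```

Request:
play_rows([
  [0, 0, 0, 0],
  [0, 0, 0, 0],
  [0, 0, 0, 0],
  [0, 0, 0, 0],
  [0, 0, 0, 0],
  [0, 0, 0, 0],
], claw=0, squeeze=25)

```text
time_s: 29.3
tcp_pos: [0.471, -0.3117, 0.0231]
tool_rot: [[-0.307, 0.952, 0.001], [0.952, 0.307, -0.001], [-0.001, 0.001, -1.0]]
ft_force: [-1.2, 0.6, 5.4]
gripper_width: 0.332
```

```bash
python3 d.py  470 -310 100 17.8 643.2 -60.1 100 17.8; python3 - <<'E'
from h import *
c=cap('side','s24.png')
a=cv2.imread('pics/s24.png')[130:350,200:500];a=cv2.resize(a,(800,587));cv2.imwrite('pics/s24c.png',a)
E
```

```text
t 29.3 tcp [ 471.  -311.7   23.1] jaw 17.9 F [-1.2  0.6  5.4] w 0.332 q6 -1.09
-> tool d (axes before turn) [1.9, -0.4, -76.9] turn 0.1 dist 76.9
   (axes after turn) [1.9, -0.4, -76.9]
-> tool d (axes before turn) [185.0, 241.3, 0.0] turn -0.0 dist 304.1
   (axes after turn) [185.0, 241.3, 0.0]
```

View pics/s24c.png

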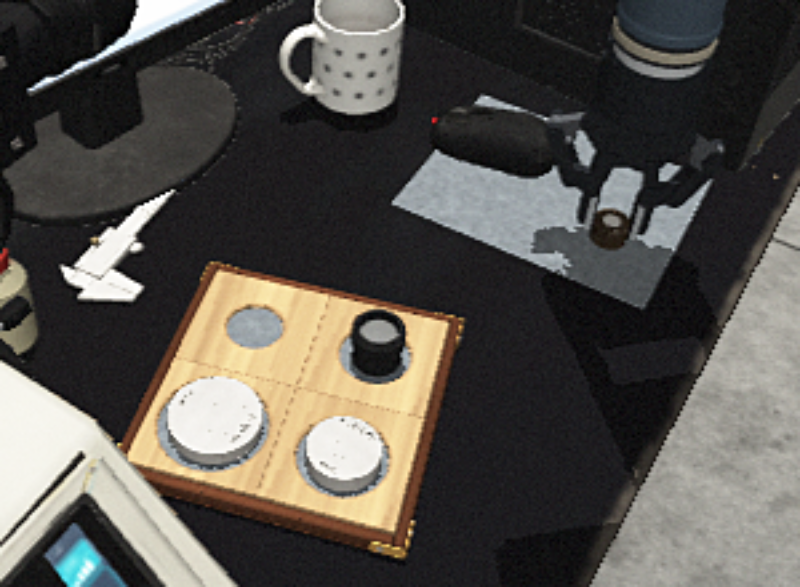

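Request:
play_rows([
  [0, 0, -10, 0],
  [0, 0, -30, 0],
  [0, 0, -37, 0],
  [18, 23, 0, 0],
  [28, 36, 0, 0],
  [28, 37, 0, 0],
  [28, 37, 0, 0],
  [28, 37, 0, 0],
  [27, 35, 0, 0],
  [20, 26, 0, 0],
  [8, 10, 0, 0],
  [0, 0, 0, 0],
])

```text
time_s: 30.55
tcp_pos: [0.6436, -0.0596, 0.0993]
tool_rot: [[-0.31, 0.951, 0.0], [0.951, 0.31, -0.0], [-0.0, 0.0, -1.0]]
ft_force: [0.0, -0.7, -0.6]
gripper_width: 0.328
```

```bash
python3 - <<'E'
from h import *
c=cap('side','s25.png')
a=cv2.imread('pics/s25.png')[170:330,200:390];a=cv2.resize(a,(712,600));cv2.imwrite('pics/s25c.png',a)
for fn,n in (('s24.png','side'),):
    c=cap(n); img=cv2.imread('pics/'+fn); hsv=cv2.cvtColor(img,cv2.COLOR_BGR2HSV); q=[]
    for v in range(220,280):
        for u in range(250,330):
            P=ray(c,u,v,.013)[:2]
            if np.linalg.norm(P-[.6432,-.0601])<.027 and not((hsv[v,u,0]<25)&(hsv[v,u,1]>55)&(hsv[v,u,2]>120)): q.append(P*1000)
    q=np.array(q,np.float32); print(cv2.minEnclosingCircle(q),q.mean(0))
E
python3 d.py 643.2 -60.1 33 17.8
```

```text
((644.2000122070312, -60.63109588623047), 20.236677169799805) [643.7987  -60.00609]
t 30.65 tcp [642.2 -61.9  99.1] jaw 17.9 F [-0.1 -0.1 -0.8] w 0.333 q6 -0.58
-> tool d (axes before turn) [1.4, 1.5, 66.1] turn 0.1 dist 66.1
   (axes after turn) [1.4, 1.5, 66.1]
```

View pics/s25c.png

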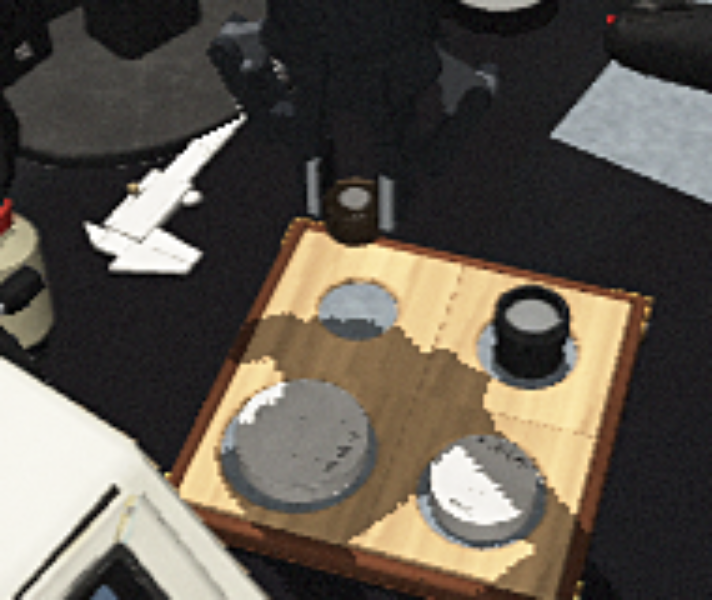

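Request:
play_rows([
  [1, 1, 15, 0],
  [0, 0, 20, 0],
  [0, 0, 16, 0],
  [0, 0, 8, 0],
  [0, 0, 4, 0],
  [0, 0, 2, 0],
  [0, 0, 0, 0],
  [0, 0, 0, 0],
])

```text
time_s: 31.45
tcp_pos: [0.6443, -0.06, 0.0349]
tool_rot: [[-0.307, 0.952, 0.001], [0.952, 0.307, -0.0], [-0.001, 0.001, -1.0]]
ft_force: [-0.6, 0.7, -0.4]
gripper_width: 0.332
```

```bash
python3 d.py 643.5 -60.1 32 17.8; python3 - <<'E'
from h import *
c=cap('side','s26.png')
a=cv2.imread('pics/s26.png')[170:330,200:390];a=cv2.resize(a,(712,600));cv2.imwrite('pics/s26c.png',a)
E
```

```text
t 31.45 tcp [644.3 -60.   34.9] jaw 17.9 F [-0.6  0.7 -0.4] w 0.332 q6 -0.58
-> tool d (axes before turn) [0.1, -0.8, 2.9] turn 0.1 dist 3.0
   (axes after turn) [0.1, -0.8, 2.9]
```

View pics/s26c.png

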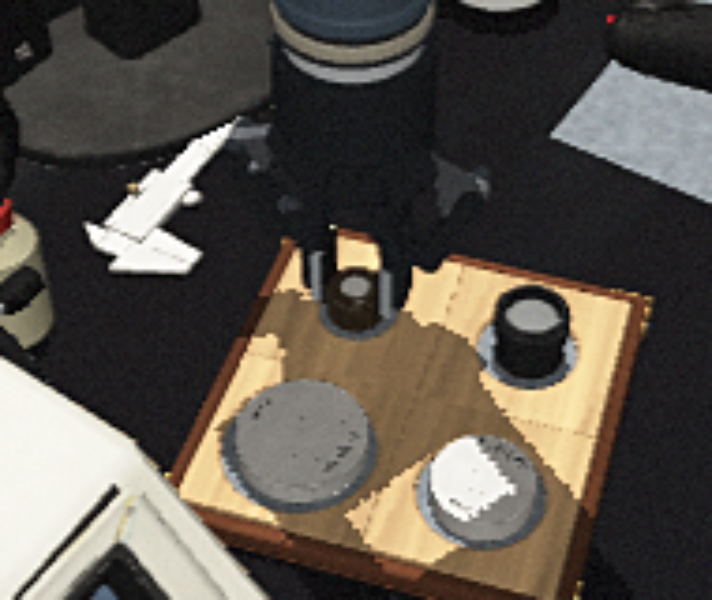

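Request:
play_rows([
  [0, -0.5, 2, 0],
  [0, 0, 0.7, 0],
  [0, 0, 0, 0],
  [0, 0, 0, 0],
])

```text
time_s: 31.9
tcp_pos: [0.6435, -0.06, 0.0322]
tool_rot: [[-0.307, 0.952, 0.001], [0.952, 0.307, -0.0], [-0.0, 0.001, -1.0]]
ft_force: [-0.6, 0.2, 4.7]
gripper_width: 0.331
```

Request:
play_rows([
  [0, 0, 0, 0],
  [0, 0, 0, 0],
  [0, 0, 0, 0],
  [0, 0, 0, 0],
  [0, 0, -5, 0],
  [0, 0, -25, 0],
  [0, 0, -40, 0],
  [0, 0, -40, 0],
  [-10, -40, -20, 0],
  [-10, -40, 0, 0],
  [-10, -40, 0, 0],
  [-10, -40, 0, 0],
], claw=0.6)

```text
time_s: 33.1
tcp_pos: [0.5022, -0.1479, 0.1624]
tool_rot: [[-0.308, 0.951, 0.001], [0.951, 0.308, -0.001], [-0.001, 0.001, -1.0]]
ft_force: [-0.2, -0.6, -0.3]
gripper_width: 0.599
```

Request:
play_rows([
  [-40, 0, 0, 0],
  [-40, 0, 0, 0],
  [-40, 0, 0, 0],
  [0, 0, 0, 0],
  [0, 0, 0, 0],
])

```text
time_s: 33.6
tcp_pos: [0.5399, -0.2622, 0.1615]
tool_rot: [[-0.306, 0.952, -0.0], [0.952, 0.306, 0.0], [0.0, -0.0, -1.0]]
ft_force: [-0.7, 1.0, 0.1]
gripper_width: 0.599
```

```bash
python3 d.py; python3 - <<'E'
from h import *
N={'block_large_mid':(615.8,25.8,17.25),'block_medium_mid':(529.9,-1.9,18.25),'puck_mid':(643.5,-60.1,20.5),'loupe_mid':(557.3,-87.8,28)}
c=cap('side','s27.png')
a=cv2.imread('pics/s27.png')[170:330,200:390];a=cv2.resize(a,(712,600));cv2.imwrite('pics/s27c.png',a)
cap('top','t27.png')
a=cv2.imread('pics/t27.png')[100:330,170:470];a=cv2.resize(a,(780,598),interpolation=cv2.INTER_CUBIC);cv2.imwrite('pics/t27c.png',a)
for n in ('side','top'):
  c=cap(n)
  for q,(x,y,z) in N.items():
    for d in r.silhouettes(n,q)[:1]:
        ys,xs=np.nonzero(d['mask']);P=np.array(ray(c,(xs.min()+xs.max())/2,(ys.min()+ys.max())/2,z/1000))*1000
        print(n,q,round(d['conf'],2),(P[:2]-[x,y]).round(1))
  for q in ('mouse_mid','oil_bottle_mid'): print(n,q,[np.round(d['bbox'],1).tolist() for d in r.spot_in(n,q)[:1]])
E
```

```text
t 33.6 tcp [ 539.9 -262.2  161.5] jaw 17.8 F [-0.7  1.   0.1] w 0.599 q6 -0.95
side block_large_mid 0.64 [ 0.8 -0.6]
side block_medium_mid 0.69 [-0.9  1. ]
side puck_mid 0.78 [-0.6  1.3]
side loupe_mid 0.82 [-1.1  1. ]
side mouse_mid [[360.5, 170.1, 407.1, 198.1]]
side oil_bottle_mid [[189.6, 222.0, 218.3, 266.9]]
top block_large_mid 0.85 [-1.6  0.1]
top block_medium_mid 0.88 [-1.8 -0.1]
top puck_mid 0.7 [-114.3   57.8]
top loupe_mid 0.7 [-2.8  0.5]
top mouse_mid [[394.9, 199.2, 430.3, 249.2]]
top oil_bottle_mid [[205.0, 119.9, 229.1, 144.5]]
```

View pics/s27c.png

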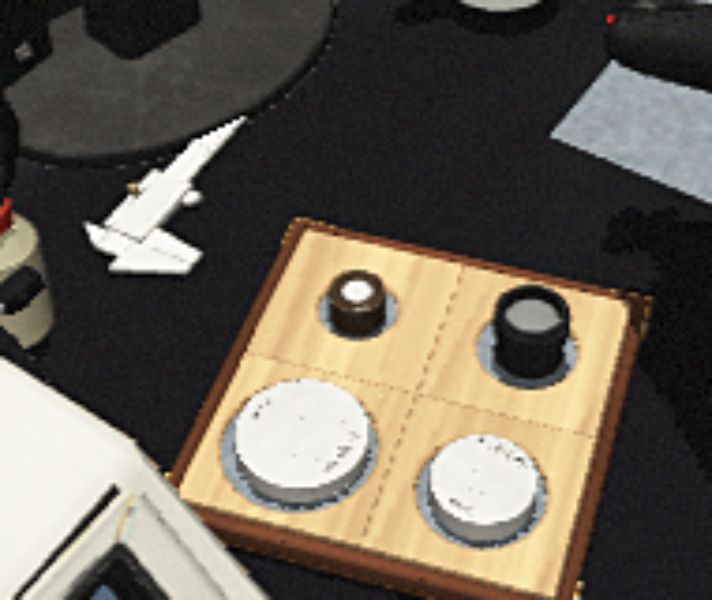

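View pics/t27c.png

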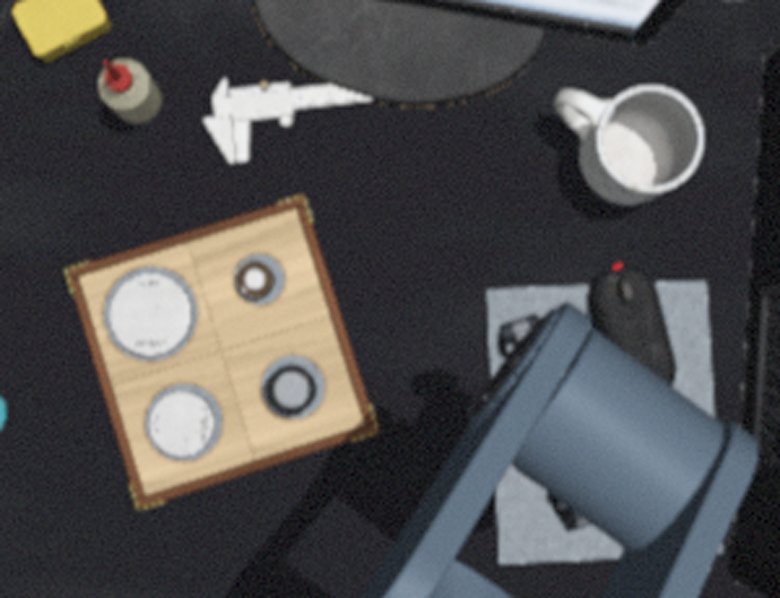

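```bash
python3 -c "
from cell import r; print(r.finish_job())"
```

```text
the job is handed in; nothing more can be done
None
```

All four pieces are in their own nests, and I handed the job in at about 34 s. I set the loupe in its nest first, then parked the specimen on the mat. The smaller block and the large block went into their nests next, and the specimen last.

**Positions:** in the final side view all four pieces show flat and the same way up, with centres within about 1.5 mm of their nest axes. The top view agrees within 3 mm for the loupe and both blocks. Seating height was judged only from the pictures and the height at release.

**Bystanders:** the mouse and the oil bottle look unmoved in the pictures. The gripper was clear, about 160 mm above the bench.

**One check disagreed:** the top-camera network reported the specimen about 130 mm off, at the loupe's place. I take that as a mix-up with the loupe, because the top picture itself shows the specimen in the small nest.

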